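# Pack up the gear case foot

### The arm

A 6-joint arm with a two-finger parallel gripper is mounted at the origin on the work surface. World frame = base frame: x ahead of the robot, y to its left, z up, the work surface at z = 0. Lengths are in m, angles in degrees, forces in N, time in s.
With the tool pointing down it reaches from about 0.375 to 0.9 m from the base axis. Payload 3.1 kg.
Tool frame: the origin (TCP) lies at the very end of the fingers, on their centre line; the grasp point (between the pads) lies 19 mm behind it (grasp_offset is the distance from the TCP to the grasp point, in m); z points along the fingers, y is the direction in which the jaws open and shut (so a half turn about z gives the same grasp; the last joint's range is limited). The gripper opens to 87 mm and grips with 3 to 60 N. Pads are 19 mm wide; open, the fingers measure 117 mm over their backs; the gripper's body (75 mm by 190 mm) begins 51 mm behind the grasp point.
Start: joints at [-87.29, 30.224, 82.088, -0, 67.689, -10.227], TCP at [0.14, -0.609, 0.223] pointing down, gripper open.
Joint ranges: [-176.69, 176.69], [-43.24, 126.21], [12.49, 139.97], [-82, 262], [0, 151.66], [-163.58, 163.58]. Speed limits (degrees/s): [159.86, 159.86, 180, 180, 180, 180].

### API

Orientations are given as a 3x3 rotation matrix whose columns are the frame's x, y, z axes.
In Python, from rig import * gives the robot as it stands. The module is installed in compiled form; this text tells all that it offers.
- The arm moves only by the tool play_rows, never from a script. Its argument "plan" is a list that holds one entry, the list of rows, each a list of 7 numbers: the shift along the world's x, y, z each as a share of 5 cm, from -1 to 1, then the turn, a rotation vector about the world's x, y, z each as a share of pi rad, from -1 to 1, then the gripper's target within -1 to 1 (fully open at 1, half-way at 0, shut at -1). A call has 1 to 12 rows; each row shifts and turns the commanded pose from where the row before left it; what a row does not reach is not made up. A row lasts 1/10 s, in which the tool goes at most 50 mm and 8.59 degrees, less where a joint would pass 70% of its speed; a pose out of reach is approached as far as the arm can. A call with a number of a shift or a turn outside -1 to 1 is refused whole. A call with a gripper value outside its range is refused whole. The fingers move at their own pace and stop on an object; the grip force is fixed at half the most. Time passes only in rows, so rows that do not move let the fingers close. It gives the time, the measured TCP pose, the force and the opening at its end, in the units of the state.
- read_state(): the state, without advancing time (a new reading comes with each control period).
- capture(name): name is "side" or "top"; returns the picture (384x512x3 uint8, red, green, blue); there is no depth.
- camera_params(name): a dict with "intrinsics" (3x3 intrinsics, pixels), "k1" (the pictures are not rectified: a ray, as slopes to the right and down, at radius r is drawn at 1 + k1 r^2 times it, then the intrinsics apply), "R" (3x3) and "t" (3): a world point X has camera coordinates R X + t. Camera axes: x right, y down, z forward; pixel columns grow to the right and rows downward; lengths in m; the calibration is good to about 2 mm. A picture is of the moment at which its call begins. camera_params takes no time and is no camera call.
- hand_in(): hands the job in, once; it reports no verdict.
The state is a dict: "time_s": time; "joint_positions": joint angles; "qvel": joint speeds; "tau": joint torques, N m; "position": TCP position; "tcp_rot": TCP orientation; "force": force on the tool from outside, world axes, zero at the start; "moment": the same for the moment, N m; "opening": opening from 0.0 (shut) to 1.0 (fully open).
Only numpy, scipy, OpenCV 4.12 (cv2) and the standard library are available. Lean on these libraries where they do the work, as an engineer would, in place of code of your own. Each camera call takes 0.05 s, during which the arm holds its last target. There are 200 camera calls.

### The job

The gear case on the stand needs packing under its foot: choose wooden packers that together fill the gap between base plate and foot (two will do it) and slide them in flat from the front, one on top of the other, until no more than a centimetre of daylight is left below the foot. Line each one up square under the middle of the foot with its inner end level with the foot's far edge, without shifting the foot, and leave the other tools and parts on the bench where they are.

Things in the scene. Friction and masses are not known exactly. Their poses are not given: they have to be found in the camera images.
- stand: Fixed support stand, turned up to 16 degrees. Steel base plate 12 mm thick; origin under it, below the foot's middle, on the bench. Plate: x from -115 to +65 mm, y +-70 mm, plus a lobe at +y out to 165 mm with a round column (at x 20, y 122 mm, 372 mm tall). +x points away from the robot's side: packers go in along +x from the open front.
- pad (a point): Point on the top of the base plate straight below the middle of the foot (12 mm above the bench); axes as the stand's.
- foot (a point): Middle of the underside of the steel foot, axes as the stand's. The foot is a level plate 70 mm deep (x), 90 mm wide (y), 12 mm thick, held by a stiff head on the column. The gap is this point's height above pad, 53 to 80 mm from start to start. A neck 50 mm square joins the foot to the gear case above.
- case (a point): Lower front edge, middle, of the finned aluminium gear case over the foot: 100 mm above the foot's underside and 51 mm out in front of the foot's front edge (x = -86 mm). The case is 116 mm wide; its flat top lies 204 mm above the foot's underside. It strikes a tool that holds a packer in the gap from straight above, so lean the tool back. At +y an arm joins it to a 56 mm sleeve on the column.
- packer18: Loose hardwood packer, a plain block 130 mm long (own x), 50 mm wide (y), 18 mm thick (z), 82 g give or take a third. Origin: centre of the underside. Lies flat on the bench; all four look alike but for thickness (18, 24, 30, 42 mm).
- packer18_top (a point): Centre of the top face of the 18 mm packer.
- packer24: Loose hardwood packer, a plain block 130 mm long (own x), 50 mm wide (y), 24 mm thick (z), 109 g give or take a third. Origin: centre of the underside. Lies flat on the bench; all four look alike but for thickness (18, 24, 30, 42 mm).
- packer24_top (a point): Centre of the top face of the 24 mm packer.
- packer30: Loose hardwood packer, a plain block 130 mm long (own x), 50 mm wide (y), 30 mm thick (z), 136 g give or take a third. Origin: centre of the underside. Lies flat on the bench; all four look alike but for thickness (18, 24, 30, 42 mm).
- packer30_top (a point): Centre of the top face of the 30 mm packer.
- packer42: Loose hardwood packer, a plain block 130 mm long (own x), 50 mm wide (y), 42 mm thick (z), 191 g give or take a third. Origin: centre of the underside. Lies flat on the bench; all four look alike but for thickness (18, 24, 30, 42 mm).
- packer42_top (a point): Centre of the top face of the 42 mm packer.
- oil: Bystander: grey plastic bottle, 64 mm diameter, 190 mm tall, upright. Origin: centre of the underside.
- tin: Bystander: bare metal can, 74 mm diameter, 110 mm tall, upright. Origin: centre of the underside.
- wrench: Bystander: steel wrench 150 mm long lying along its own x; origin at its middle, underneath.
- driver: Bystander: screwdriver 190 mm long lying along its own x; origin at its middle, underneath.
- bearing: Bystander: steel bearing ring lying flat, 72 mm outside, 36 mm inside diameter, 18 mm thick. Origin: centre of the underside.
- pulley: Bystander: dark steel belt pulley lying flat, 72 mm diameter, 26 mm tall. Origin: centre of the underside.
- hammer: Bystander: hammer 260 mm long lying along its own x; origin at its middle, underneath.
Things that resemble listed ones, but are neither listed nor needed, are in the scene too. What is shaped like the packer18 but blue or white is not meant.

How it is judged (in metres and radians):
At the end, for the whole second after the job is handed in: A packer flat on the base (2.5 mm), the stack's top 0-11 mm below the foot; both square (0.15 rad), within 12 mm of the foot's middle sideways, inner ends within 15 mm of its far edge, at rest, let go; foot moved under 4 mm, bystanders under 30 mm (((x of packer18 in the frame of foot between -0.045 and -0.015 m and y of packer18 in the frame of foot between -0.012 and 0.012 m and angle between the x axis of packer18 and the x axis of stand, either way round below 0.15 rad and angle between packer18's own z axis and vertical below 0.05 rad and linear speed of packer18 below 0.02 m/s and contact force between packer18 and the fingers below 0.1 N and z of packer18 in the frame of pad between -0.0025 and 0.0025 m) or (x of packer24 in the frame of foot between -0.045 and -0.015 m and y of packer24 in the frame of foot between -0.012 and 0.012 m and angle between the x axis of packer24 and the x axis of stand, either way round below 0.15 rad and angle between packer24's own z axis and vertical below 0.05 rad and linear speed of packer24 below 0.02 m/s and contact force between packer24 and the fingers below 0.1 N and z of packer24 in the frame of pad between -0.0025 and 0.0025 m) or (x of packer30 in the frame of foot between -0.045 and -0.015 m and y of packer30 in the frame of foot between -0.012 and 0.012 m and angle between the x axis of packer30 and the x axis of stand, either way round below 0.15 rad and angle between packer30's own z axis and vertical below 0.05 rad and linear speed of packer30 below 0.02 m/s and contact force between packer30 and the fingers below 0.1 N and z of packer30 in the frame of pad between -0.0025 and 0.0025 m) or (x of packer42 in the frame of foot between -0.045 and -0.015 m and y of packer42 in the frame of foot between -0.012 and 0.012 m and angle between the x axis of packer42 and the x axis of stand, either way round below 0.15 rad and angle between packer42's own z axis and vertical below 0.05 rad and linear speed of packer42 below 0.02 m/s and contact force between packer42 and the fingers below 0.1 N and z of packer42 in the frame of pad between -0.0025 and 0.0025 m)) and ((x of packer18 in the frame of foot between -0.045 and -0.015 m and y of packer18 in the frame of foot between -0.012 and 0.012 m and angle between the x axis of packer18 and the x axis of stand, either way round below 0.15 rad and angle between packer18's own z axis and vertical below 0.05 rad and linear speed of packer18 below 0.02 m/s and contact force between packer18 and the fingers below 0.1 N and z of packer18_top in the frame of foot between -0.011 and 0.001 m) or (x of packer24 in the frame of foot between -0.045 and -0.015 m and y of packer24 in the frame of foot between -0.012 and 0.012 m and angle between the x axis of packer24 and the x axis of stand, either way round below 0.15 rad and angle between packer24's own z axis and vertical below 0.05 rad and linear speed of packer24 below 0.02 m/s and contact force between packer24 and the fingers below 0.1 N and z of packer24_top in the frame of foot between -0.011 and 0.001 m) or (x of packer30 in the frame of foot between -0.045 and -0.015 m and y of packer30 in the frame of foot between -0.012 and 0.012 m and angle between the x axis of packer30 and the x axis of stand, either way round below 0.15 rad and angle between packer30's own z axis and vertical below 0.05 rad and linear speed of packer30 below 0.02 m/s and contact force between packer30 and the fingers below 0.1 N and z of packer30_top in the frame of foot between -0.011 and 0.001 m) or (x of packer42 in the frame of foot between -0.045 and -0.015 m and y of packer42 in the frame of foot between -0.012 and 0.012 m and angle between the x axis of packer42 and the x axis of stand, either way round below 0.15 rad and angle between packer42's own z axis and vertical below 0.05 rad and linear speed of packer42 below 0.02 m/s and contact force between packer42 and the fingers below 0.1 N and z of packer42_top in the frame of foot between -0.011 and 0.001 m)) and distance of foot from where it was at the start of the episode below 0.004 m and distance of each of oil, tin, wrench, driver, bearing, pulley, hammer from where it was at the start of the episode below 0.03 m); the robot touches nothing.
It fails at once if the foot is lifted, lowered or pushed by more than 4 mm (distance of foot from where it was at the start of the episode above 0.004 m).
It fails at once if a bystander is moved more than 30 mm (distance of any of oil, tin, wrench, driver, bearing, pulley, hammer from where it was at the start of the episode above 0.03 m).
It also fails if it takes over 58 s, if anything falls off the work surface, if the arm or the gripper's body presses on something with over 40 N, if the wrist force passes 120 N, or if a joint passes its speed limit or range.

## Working session

There is one attempt and no reset: what is moved stays moved. The work goes in short steps, Python scripts to look and compute and a tool call to move; the robot and the scene stay as the last step left them, time stands still between calls to the robot, and variables do not carry over. Pictures are saved under pics/ and viewed, about 8 in all and at most 12, crops included, and the job is handed in when it is done.

Besides the shell and the picture viewer there is one more tool, called after "Call:" by a JSON object that holds its "op" and its "data", one argument or row to a line. play_rows: Moves the arm, as the interface text tells. Its arguments: {"type":"object","properties":{"plan":{"type":"array"}},"required":["plan"]}

```bash
mkdir -p pics; cat > h.py <<'E'
from rig import *
import numpy as np, cv2
def ray(n,u,v):
    c=camera_params(n);K=np.array(c["intrinsics"]);k=c["k1"];R=np.array(c["R"]);t=np.array(c["t"])
    d=np.array([(u-K[0,2])/K[0,0],(v-K[1,2])/K[1,1]]);s=d.copy()
    for _ in range(20): s=d/(1+k*(s@s))
    return -R.T@t, R.T@np.array([s[0],s[1],1.])
def onz(n,u,v,z):
    o,d=ray(n,u,v); return o+d*(z-o[2])/d[2]
def proj(n,X):
    c=camera_params(n);K=np.array(c["intrinsics"]);X=np.array(c["R"])@np.array(X)+np.array(c["t"])
    s=X[:2]/X[2]; s=s*(1+c["k1"]*(s@s)); return K[:2,:2]@s+K[:2,2]
def two(p,q):
    (a,d),(b,e)=ray("top",*p),ray("side",*q)
    s=np.linalg.lstsq(np.c_[d,-e],b-a,rcond=None)[0]; P,Q=a+d*s[0],b+e*s[1]
    return (P+Q)/2,np.linalg.norm(P-Q)
def save(n,name,box=None,k=1):
    im=capture(n)
    cv2.imwrite("pics/"+name+"_raw.png",im[...,::-1])
    if box: im=im[box[1]:box[3],box[0]:box[2]]
    im=cv2.resize(im,None,fx=k,fy=k,interpolation=cv2.INTER_CUBIC)
    cv2.imwrite("pics/"+name+".png",im[...,::-1])
E
python3 - <<'E'
from h import *
save("top","t0",k=1.5);save("side","s0",k=1.5)
for n in("top","side"):
    c=camera_params(n);R=np.array(c["R"]);print(n,(-R.T@np.array(c["t"])).round(3),R.round(2).tolist(),c["intrinsics"],c["k1"])
s=read_state();print(s["position"],s["tcp_rot"],s["force"],s["opening"])
E
```

```text
top [0.335 0.071 1.389] [[-0.01, -1.0, 0.02], [-0.99, 0.01, -0.15], [0.15, -0.02, -0.99]] [[398.50444426   0.         254.31386305]
 [  0.         398.50444426 199.29187028]
 [  0.           0.           1.        ]] 0.027142487218053377
side [0.914 0.908 0.872] [[-0.92, 0.39, 0.02], [0.23, 0.59, -0.78], [-0.31, -0.71, -0.63]] [[369.32029418   0.         258.45268848]
 [  0.         369.32029418 190.78411694]
 [  0.           0.           1.        ]] -0.03974246197940446
[ 0.13991739 -0.6084621   0.22165022] [[ 9.74625772e-01  2.23840546e-01 -1.20000368e-04]
 [ 2.23840341e-01 -9.74623816e-01  1.97983197e-03]
 [ 3.26211455e-04 -1.95645619e-03 -9.99998033e-01]] [0.98012727 0.07772887 0.17777289] 1.0000640560023681
```

View pics/t0.png

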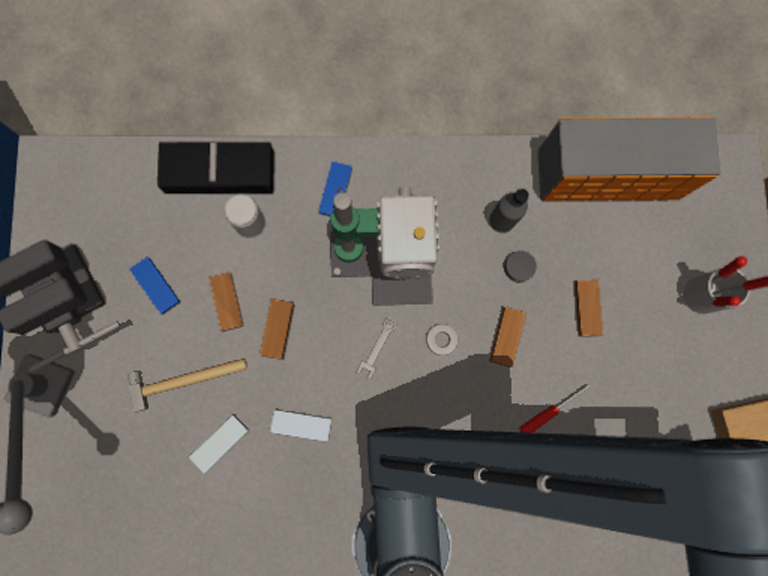

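View pics/s0.png

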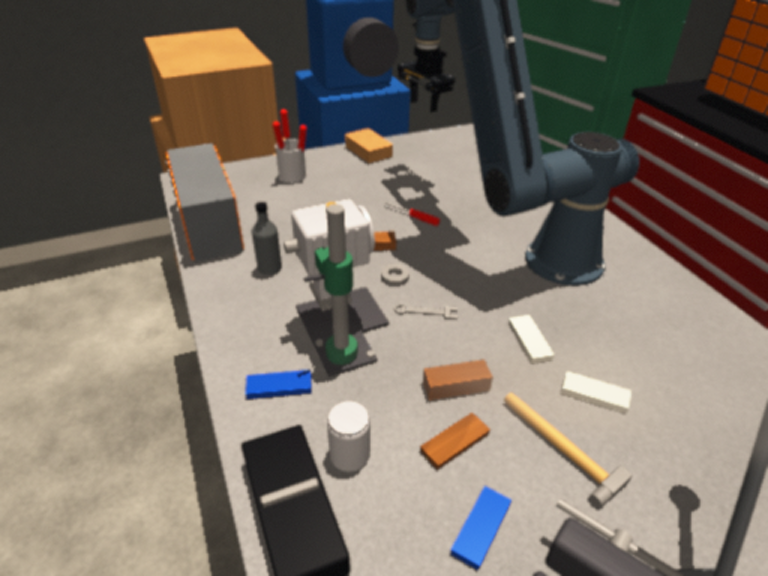

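Top view: four brown blocks at (226,301), (277,328), (508,335) and (589,308); decoys are blue and white. The case is at (408,235) with the base plate's front edge at y≈304. In the side view, two packers are clear at (455,440) and (458,380), and a third peeks out behind the case at (385,240).

```bash
python3 - <<'E'
from h import *
for n in("top","side"):
    im=cv2.imread(f"pics/{n[0]}0_raw.png");hsv=cv2.cvtColor(im,cv2.COLOR_BGR2HSV)
    m=cv2.inRange(hsv,(3,110,50),(16,255,255))
    cs,_=cv2.findContours(m,cv2.RETR_EXTERNAL,cv2.CHAIN_APPROX_NONE)
    for c in cs:
        if cv2.contourArea(c)>80:
            r=cv2.minAreaRect(c)
            print(n,np.round(r[0],1),np.round(r[1],1),round(r[2],1),cv2.contourArea(c),
              [ (onz(n,*p,0.03)[:2]*1000).round(0).tolist() for p in cv2.boxPoints(r)] if n=="top" else "")
a=cv2.imread("pics/t0_raw.png");b=cv2.imread("pics/s0_raw.png")
f=lambda i,b,k:cv2.resize(i[b[1]:b[3],b[0]:b[2]],None,fx=k,fy=k,interpolation=cv2.INTER_CUBIC)
x=f(a,(130,100,410,260),2.8)
y1=f(b,(180,120,300,260),4); y2=f(b,(265,230,345,320),4)[:, :]
cv2.imwrite("pics/c1.png",x)
z=np.zeros((560,800,3),np.uint8); z[:560,:480]=y1; z[:360,480:800]=y2; cv2.imwrite("pics/c2.png",z)
E
```

```text
top [492.5 280. ] [28. 37.] 90.0 774.0 [[308.0, -702.0], [307.0, -826.0], [215.0, -815.0], [216.0, -692.0]]
top [338.3 224.1] [15.8 37.7] 14.9 530.5 [[400.0, -205.0], [525.0, -244.0], [510.0, -296.0], [385.0, -256.0]]
top [184.1 218.8] [15.5 38.4] 11.3 544.0 [[420.0, 315.0], [549.0, 291.0], [538.0, 239.0], [409.0, 264.0]]
top [392.8 205. ] [37.1 14.4] 85.4 474.0 [[582.0, -416.0], [585.0, -466.0], [456.0, -467.0], [453.0, -418.0]]
top [150.2 200.7] [36.7 14.7] 77.0 492.5 [[599.0, 434.0], [610.0, 385.0], [486.0, 354.0], [475.0, 402.0]]
top [420.  124.9] [ 16.7 116.2] 89.4 1509.0 [[837.0, -352.0], [837.0, -768.0], [775.0, -763.0], [775.0, -349.0]]
side [302.9 292.9] [18.6 45.5] 56.3 752.5 
side [368.3 293.8] [83.5  3.2] 41.3 107.0 
side [305.2 251.8] [20.8 43.5] 78.7 657.5 
side [256.5 160. ] [12. 13.] 90.0 141.0 
side [245.2  96.3] [32.2 19.1] 33.7 245.0 
side [144.9  93.3] [151.2  86.7] 81.6 6388.5 
side [490.5  38. ] [76. 41.] 90.0 2172.5
```

View pics/c1.png

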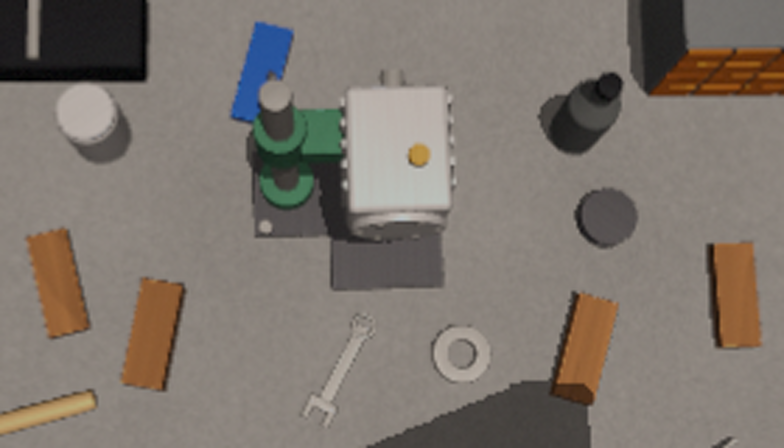

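View pics/c2.png

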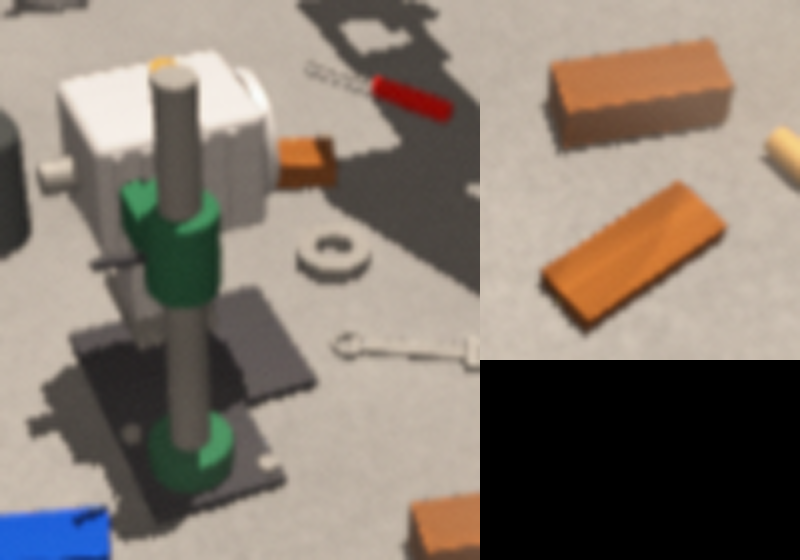

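Confirmed in the crops: four brown packers, crop 1 at A(58,283), B(153,334), C(585,347), D(736,295). A is visibly thin, while B and C show deep side walls. Next I'll triangulate the case, the column and the packer thicknesses.

```bash
python3 - <<'E'
from h import *
T=lambda x,y:(130+(x+.5)/2.8-.5,100+(y+.5)/2.8-.5)
S=lambda x,y:(180+(x+.5)/4-.5,120+(y+.5)/4-.5)
S2=lambda x,y:(265+(x-480+.5)/4-.5,230+(y+.5)/4-.5)
for n,a,b in [("case f+",(348,88),(108,150)),("f-",(446,88),(60,88)),("n-",(450,208),(218,55)),("n+",(349,210),(265,115)),("col",(277,97),(176,78))]:
    p,e=two(T(*a),S(*b));print(n,(p*1000).round(1),(e*1000).round(1))
for p in [(332,289),(443,289),(253,237)]: print("base top",(onz("top",*T(*p),.012)*1000).round(1))
for p in [(315,382),(258,288),(283,483),(70,338)]: print("base side",(onz("side",*S(*p),.012)*1000).round(1))
print("A top/side")
for n,a,b in [("A1",(66,230),(683,183)),("A2",(27,238),(543,270)),("A3",(51,337),(588,320)),("A4",(89,328),(725,227)),("B1",(145,278),(552,65)),("B2",(184,286),(552,65)),("B",(122,383),(572,110)),("B",(163,390),(733,85))]:
    p=onz("top",*T(*a),.03);print(n,(p*1000).round(1), "side pts z.03",(onz("side",*S2(*b),.03)*1000).round(1))
# thickness by vertical edge: bottom on z=0 then closest on vertical line
def vert(bot,top):
    g=onz("side",*bot,0);o,d=ray("side",*top)
    s=np.linalg.norm((g-o)[:2])/np.linalg.norm(d[:2]);return (o+d*s)[2]*1000,g.round(3)
print("B",vert(S2(564,150),S2(572,110)),vert(S2(727,122),S2(733,87)))
print("A",vert(S2(588,331),S2(588,317)),vert(S2(545,286),S2(542,270)))
print("C",vert(S(336,185),S(334,153)), vert(S(280,188),S(280,158)))
E
```

```text
case f+ [700.6  43.5 279.2] 8.8
f- [705.3 -60.2 271.5] 2.8
n- [576.8 -60.4 273.5] 3.6
n+ [575.9  42.6 278. ] 1.1
col [665.5 111.8 368.6] 2.1
base top [533.8  58.   12. ]
base top [532.3 -80.6  12. ]
base top [600.7 156.3  12. ]
base side [537.5  62.1  12. ]
base side [536.9 -73.9  12. ]
base side [606.7 160.8  12. ]
base side [715.8 -69.6  12. ]
A top/side
A1 [608.1 384.9  30. ] side pts z.03 [492.6 370.5  30. ]
A2 [598.5 432.1  30. ] side pts z.03 [616.  398.4  30. ]
A3 [476.  399.7  30. ] side pts z.03 [605.3 444.1  30. ]
A4 [486.4 354.2  30. ] side pts z.03 [484.5 414.6  30. ]
B1 [547.3 287.4  30. ] side pts z.03 [530.1 234.4  30. ]
B2 [536.9 239.7  30. ] side pts z.03 [530.1 234.4  30. ]
B [419.2 313.2  30. ] side pts z.03 [535.8 280.4  30. ]
B [410.1 263.8  30. ] side pts z.03 [411.4 304.2  30. ]
B (np.float64(45.816836976735), array([0.545, 0.291, 0.   ])) (np.float64(39.594714046451315), array([0.417, 0.313, 0.   ]))
A (np.float64(16.10070140963671), array([0.598, 0.435, 0.   ])) (np.float64(18.003306198692172), array([0.61 , 0.392, 0.   ]))
C (np.float64(39.14742311733788), array([ 0.398, -0.213,  0.   ])) (np.float64(36.763318445976914), array([ 0.453, -0.229,  0.   ]))
```

```bash
python3 - <<'E'
from h import *
a=cv2.imread("pics/t0_raw.png");b=cv2.imread("pics/s0_raw.png")
def f(i,x,y,w,h,k,g=1):
    j=cv2.resize(i[y:y+h,x:x+w],None,fx=k,fy=k,interpolation=cv2.INTER_CUBIC)
    return (255*(j/255.)**g).astype(np.uint8)
z=np.zeros((600,800,3),np.uint8)
def put(im,x,y): z[y:y+im.shape[0],x:x+im.shape[1]]=im
put(f(b,243,147,25,25,10),0,0)       # side C
put(f(b,280,238,50,30,8),260,0)      # side B
put(f(a,324,200,30,48,6,.7),0,260)     # top C
put(f(a,380,182,28,44,6,.7),190,260)   # top D
put(f(b,190,175,55,41,8,.5),360,255)     # foot
cv2.imwrite("pics/c3.png",z)
E
```

```text
(no output)
```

View pics/c3.png

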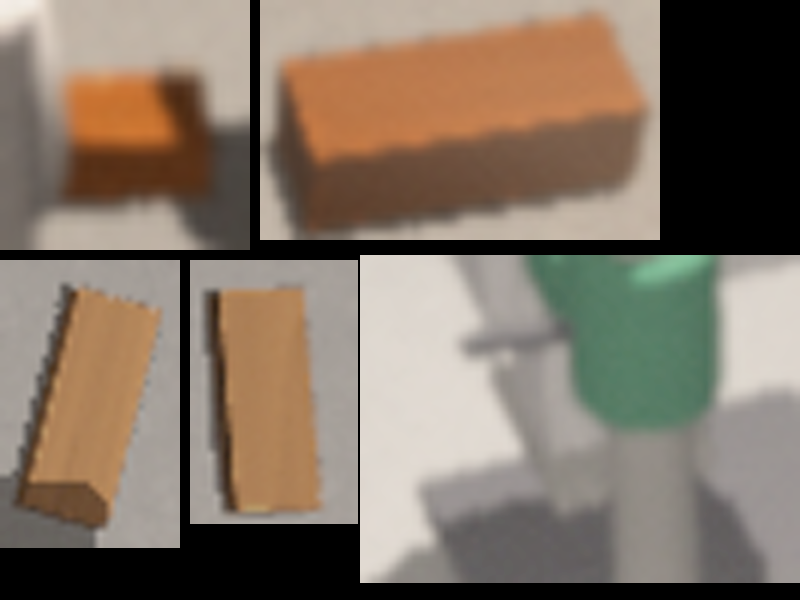

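Crops: B is the thickest (42), A is thin (18), and C and D are the middle pair (about 30 and 24). The foot itself is in shade. So the gap decides between 24+30 (C+D) and 18+42 (A+B). I'll fit the picked points from both views to get the stand pose and the height of the case top.

```bash
python3 - <<'E'
from h import *
from scipy.optimize import least_squares
T=lambda x,y:np.array((130+(x+.5)/2.8-.5,100+(y+.5)/2.8-.5))
S=lambda x,y:np.array((180+(x+.5)/4-.5,120+(y+.5)/4-.5))
obs=[("top",T(332,289),(-115,70,12)),("top",T(443,289),(-115,-70,12)),("side",S(315,382),(-115,70,12)),("side",S(258,288),(-115,-70,12)),
("side",S(70,338),(65,-70,12)),("top",T(277,97),(20,122,372)),("side",S(176,78),(20,122,372))]
cs=[("top",T(348,88),(1,2)),("side",S(108,150),(1,2)),("top",T(446,88),(1,3)),("side",S(60,88),(1,3)),("top",T(450,208),(0,3)),("side",S(218,55),(0,3)),("top",T(349,210),(0,2)),("side",S(265,115),(0,2))]
def W(p,q):
    c,s=np.cos(p[2]),np.sin(p[2]);return np.array([p[0]+c*q[0]-s*q[1],p[1]+s*q[0]+c*q[1],q[2]])/1000
def res(v):
    p=v[:3]*[100,100,.1];sh={"top":v[3:5],"side":v[5:7]};k=v[7:12]*100;r=[]
    p=p+[650,0,0]
    for n,u,q in obs: r+=list((proj(n,W(p,q))+sh[n]-u)/.5)
    for n,u,(i,j) in cs: r+=list((proj(n,W(p,(k[i],k[j],k[4])))+sh[n]-u)/.5)
    return np.r_[r,v[3:7]/.7]
s=least_squares(res,[0,0,0,0,0,0,0,-.7,.6,.5,-.5,2.8])
cov=np.linalg.inv(s.jac.T@s.jac)**.5 if 0 else np.sqrt(np.diag(np.linalg.inv(s.jac.T@s.jac)))
v=s.x;print("stand",v[:2]*100+[650,0],np.degrees(v[2]*.1),"shift",v[3:7].round(2),"case",(v[7:]*100).round(1),"sd z",cov[11]*100,"cost",s.cost)
print((s.fun[:30].reshape(-1,2)*.5).round(2).tolist())
p=v[:3]*[100,100,.1]+[650,0,0]
print("gap",v[11]*100-216)
for g in(54,58,62,66):   # where foot corner (35,45) bottom/top & front corner would be in side px
    print(g,[(proj("side",W(p,(x,y,12+g+d)))+v[5:7]).round(1).tolist() for x,y,d in((35,45,0),(35,45,12),(35,-45,0),(-35,45,0),(-35,45,12))])
b=cv2.imread("pics/s0_raw.png",0);print(b[196:218,204:236:1])
E
```

```text
stand [647.27108436  -9.94985434] 0.8754880527785577 shift [ 0.19 -0.43  0.01  1.33] case [-72.1  54.2  52.4 -48.6 279.9] sd z 1.3326287657696267 cost 20.38908425239205
[[0.13, 0.3], [0.48, -0.73], [1.26, 0.17], [0.14, -0.14], [-0.02, -0.45], [-0.25, -0.42], [-0.31, 0.18], [-0.38, 0.88], [-1.52, 0.65], [-0.52, 0.13], [0.54, -0.98], [-0.1, -0.04], [-0.23, -0.55], [0.54, 0.09], [0.14, 0.44]]
gap 63.94316430413903
54 [[214.7, 210.2], [214.5, 207.5], [206.3, 194.0], [234.9, 204.8], [234.8, 202.1]]
58 [[214.7, 209.3], [214.5, 206.5], [206.2, 193.1], [234.8, 203.9], [234.8, 201.2]]
62 [[214.6, 208.4], [214.4, 205.6], [206.2, 192.2], [234.8, 203.0], [234.7, 200.2]]
66 [[214.5, 207.5], [214.3, 204.7], [206.1, 191.3], [234.8, 202.1], [234.7, 199.3]]
[[188 187 188 183 158 105  79  80  83  95 106 110 111 109 105  93  74  60
   57  56  57  58  55  56  56  56  56  59  68  73  85  89]
 [188 187 187 186 175 130  85  75  81  92 105 108 111 111 107 101  86  69
   68  70  70  73  71  70  68  66  61  62  70  76  86  87]
 [188 187 186 186 184 160  99  73  78  87 103 106 106 109 101  91  82  72
   73  78
[... 1877 characters left out ...]
9  77  74  68  61  47  38  36  37]
 [ 38  36  36  36  37  36  36  37  36  38  37  36  36  35  34  36  38  46
   65  76  78  81  81  80  78  74  69  60  47  38  37  35]
 [ 36  37  37  37  37  36  37  38  36  37  37  37  37  38  39  39  38  46
   66  74  80  80  82  81  79  75  70  61  49  40  38  36]
 [ 38  37  36  37  36  37  38  37  36  38  37  39  38  39  38  38  38  48
   66  75  79  82  81  80  79  75  70  63  48  40  38  39]
 [ 38  37  38  39  38  37  39  37  39  41  39  39  37  39  37  39  39  47
   67  75  79  82  82  81  79  78  70  63  52  41  39  39]
 [ 40  37  37  40  38  37  38  38  39  39  37  39  40  39  39  39  40  48
   70  78  81  83  83  82  81  76  72  64  53  43  39  39]]
```

```bash
cat >> h.py <<'E'
SH={"top":np.array([.19,-.43]),"side":np.array([.01,1.33])}
def oz(n,p,z): return onz(n,*(np.array(p)-SH[n]),z)*1000
E
python3 - <<'E'
from h import *
T=lambda x,y:np.array((130+(x+.5)/2.8-.5,100+(y+.5)/2.8-.5))
S2=lambda x,y:np.array((265+(x-480+.5)/4-.5,230+(y+.5)/4-.5))
S3=lambda x,y:np.array((280+(x-260+.5)/8-.5,238+(y+.5)/8-.5))
def rep(n,pts,z):
    P=np.array([oz(n,p,z)[:2] for p in pts]);c=P.mean(0)
    d=P[0]+P[1]-P[2]-P[3]; print(n,c.round(1),"yaw",np.degrees(np.arctan2(d[1],d[0])).round(1),"L",(np.linalg.norm(d)/2).round(1),"W",(np.linalg.norm(P[0]+P[3]-P[1]-P[2])/2).round(1))
# order: far pair, near pair (0,3 one side)
rep("side",[S3(285,62),S3(320,160),S3(645,110),S3(605,15)],.042)   # B
im=cv2.imread("pics/t0_raw.png");m=cv2.inRange(cv2.cvtColor(im,cv2.COLOR_BGR2HSV),(3,110,50),(16,255,255))
rep("top",[T(145,278),T(184,286),T(163,390),T(122,383)],.03)
rep("side",[S2(543,270),S2(588,320),S2(725,227),S2(683,183)],.018)  # A
rep("top",[T(27,238),T(66,230),T(89,328),T(51,337)],.015)
E
```

```text
side [474.2 273.4] yaw -10.9 L 127.2 W 49.4
top [476.9 276.6] yaw -11.1 L 129.8 W 49.5
side [542.3 395.9] yaw 13.3 L 127.8 W 46.8
top [543.1 396.9] yaw 14.5 L 127.5 W 47.9
```

Call:
{"op": "play_rows", "data": {
  "plan": [
    [[0.65,0.67,0,0,0,-0.0111,1],[0.65,0.67,0,0,0,-0.0111,1],[0.65,0.67,0,0,0,-0.0111,1],[0.65,0.67,0,0,0,-0.0111,1],[0.65,0.67,0,0,0,-0.0111,1],[0.65,0.67,0,0,0,-0.0111,1],[0.65,0.67,0,0,0,-0.0111,1],[0.65,0.67,0,0,0,-0.0111,1],[0,0.96,0,0,0,-0.0111,1],[0,0.96,0,0,0,-0.0111,1],[0,0.96,0,0,0,-0.0111,1],[0,0.96,0,0,0,-0.0111,1]]
  ]
}}

```text
time_s: 1.3
position: [0.3995, -0.1471, 0.2223]
tcp_rot: [[0.981, -0.193, -0.0], [-0.193, -0.981, 0.001], [-0.0, -0.0, -1.0]]
force: [0.2, 0.6, -1.3]
opening: 0.997
```

```bash
cat >> h.py <<'E'
from scipy.spatial.transform import Rotation as Ro
def tgt(grip,psi,lean):
    """TCP target from grasp point (mm), yaw, lean (deg)"""
    a,b=np.radians(psi),np.radians(lean);d=np.array([np.cos(a),np.sin(a),0]);n=np.array([-np.sin(a),np.cos(a),0])
    z=np.sin(b)*d-np.array([0,0,np.cos(b)]);R=np.c_[np.cross(-n,z),-n,z]
    return np.array(grip)+19*z,R
def go(grip,psi,lean):
    s=read_state();p,R=tgt(grip,psi,lean);c=np.array(s["position"])*1000
    w=Ro.from_matrix(R@np.array(s["tcp_rot"]).T).as_rotvec()
    print("t",round(s["time_s"],2),"tcp",c.round(1),"q",np.round(s["joint_positions"],0),"F",np.round(s["force"],1),"op",round(s["opening"],3))
    print("target",p.round(1),"need shift/50",((p-c)/50).round(3),"mm",(p-c).round(1),"rot/pi",(w/np.pi).round(4),"deg",np.degrees(w).round(1))
E
python3 -c "
from h import *
go((431.3,283.1,24),-11,40)"
```

```text
t 1.3 tcp [ 399.5 -147.1  222.3] q [-35.  15. 109.   0.  56.  66.] F [ 0.2  0.6 -1.3] op 0.997
target [443.3 280.8   9.4] need shift/50 [ 0.876  8.557 -4.257] mm [  43.8  427.9 -212.9] rot/pi [-0.0429 -0.2182  0.0008] deg [ -7.7 -39.3   0.1]
```

Call:
{"op": "play_rows", "data": {
  "plan": [
    [[0.07,0.713,0,-0.0036,-0.0182,0,1],[0.07,0.713,0,-0.0036,-0.0182,0,1],[0.07,0.713,0,-0.0036,-0.0182,0,1],[0.07,0.713,0,-0.0036,-0.0182,0,1],[0.07,0.713,0,-0.0036,-0.0182,0,1],[0.07,0.713,0,-0.0036,-0.0182,0,1],[0.07,0.713,0,-0.0036,-0.0182,0,1],[0.07,0.713,0,-0.0036,-0.0182,0,1],[0.07,0.713,-0.4,-0.0036,-0.0182,0,1],[0.07,0.713,-0.4,-0.0036,-0.0182,0,1],[0.07,0.713,-0.4,-0.0036,-0.0182,0,1],[0.07,0.713,-0.4,-0.0036,-0.0182,0,1]]
  ]
}}

```text
time_s: 2.5
position: [0.4529, 0.2109, 0.2019]
tcp_rot: [[0.847, -0.178, 0.501], [-0.143, -0.984, -0.108], [0.512, 0.02, -0.859]]
force: [0.2, 0.2, -0.4]
opening: 0.999
```

```bash
python3 -c "
from h import *
go((431.3,283.1,24),-11,40)
save('side','s1',(210,150,390,330),2.2)
save('top','t1',(100,130,260,290),2.2)
a=cv2.imread('pics/s1.png');b=cv2.imread('pics/t1.png');b=cv2.copyMakeBorder(b,0,a.shape[0]-b.shape[0],0,0,0);cv2.imwrite('pics/v1.png',np.hstack([a,b]))"
```

```text
t 2.5 tcp [452.9 210.9 201.9] q [ 22.  19. 119. -47.  23. 163.] F [ 0.2  0.2 -0.4] op 0.999
target [443.3 280.8   9.4] need shift/50 [-0.191  1.397 -3.849] mm [  -9.6   69.9 -192.4] rot/pi [-0.0033 -0.0513 -0.0036] deg [-0.6 -9.2 -0.7]
```

View pics/v1.png

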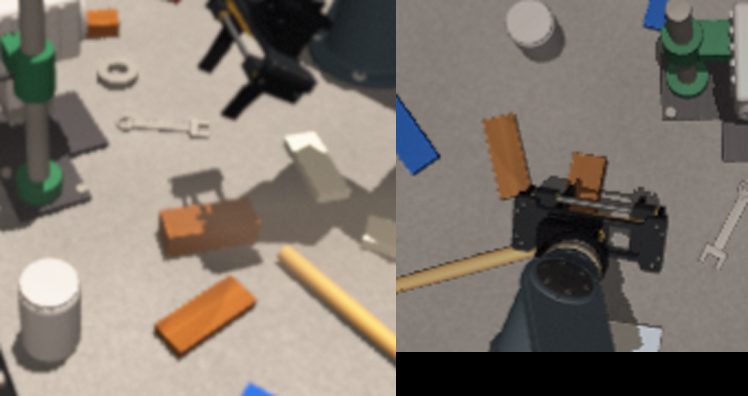

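The view shows B free below the gripper, at left-panel (210,228) and right-panel (588,180). Joint 6 has reached its limit at 163°, so I'll turn the tool half a turn about its own axis. The grasp stays the same.

Call:
{"op": "play_rows", "data": {
  "plan": [
    [[-0.016,0.11,0,-0.0223,0.0048,0.0382,1],[-0.016,0.11,0,-0.0223,0.0048,0.0382,1],[-0.016,0.11,0,-0.0223,0.0048,0.0382,1],[-0.016,0.11,0,-0.0223,0.0048,0.0382,1],[-0.016,0.11,0,-0.0223,0.0048,0.0382,1],[-0.016,0.11,0,-0.0223,0.0048,0.0382,1],[-0.016,0.11,0,-0.0223,0.0048,0.0382,1],[-0.016,0.11,0,-0.0223,0.0048,0.0382,1],[-0.016,0.11,0,-0.0223,0.0048,0.0382,1],[-0.016,0.11,0,-0.0223,0.0048,0.0382,1],[-0.016,0.11,0,-0.0223,0.0048,0.0382,1],[-0.016,0.11,0,-0.0223,0.0048,0.0382,1]]
  ]
}}

```text
time_s: 3.8
position: [0.445, 0.2756, 0.2037]
tcp_rot: [[0.089, 0.862, 0.498], [0.994, -0.041, -0.106], [-0.071, 0.504, -0.861]]
force: [-0.7, -0.4, 0.8]
opening: 0.999
```

```bash
sed -i 's/R=np.c_\[np.cross(-n,z),-n,z\]/R=np.c_[np.cross(n,z),n,z]/' h.py; python3 -c "
from h import *
go((431.3,283.1,24),-11,40)"
```

```text
t 3.8 tcp [445.  275.6 203.7] q [ 31.  21. 114. -45.  30.  72.] F [-0.7 -0.4  0.8] op 0.999
target [443.3 280.8   9.4] need shift/50 [-0.035  0.103 -3.885] mm [  -1.8    5.1 -194.2] rot/pi [-0.2674  0.0105  0.3773] deg [-48.1   1.9  67.9]
```

Call:
{"op": "play_rows", "data": {
  "plan": [
    [[0,0.01,-0.18,-0.0243,0.001,0.0343,1],[0,0.01,-0.18,-0.0243,0.001,0.0343,1],[0,0.01,-0.18,-0.0243,0.001,0.0343,1],[0,0.01,-0.18,-0.0243,0.001,0.0343,1],[0,0.01,-0.18,-0.0243,0.001,0.0343,1],[0,0.01,-0.18,-0.0243,0.001,0.0343,1],[0,0.01,-0.18,-0.0243,0.001,0.0343,1],[0,0.01,-0.18,-0.0243,0.001,0.0343,1],[0,0.01,-0.18,-0.0243,0.001,0.0343,1],[0,0.01,-0.18,-0.0243,0.001,0.0343,1],[0,0.01,-0.18,-0.0243,0.001,0.0343,1],[0,0,0,0,0,0,1]]
  ]
}}

```text
time_s: 5.0
position: [0.4498, 0.3007, 0.1284]
tcp_rot: [[-0.771, 0.217, 0.599], [0.156, 0.976, -0.153], [-0.617, -0.025, -0.786]]
force: [-0.8, -0.0, -0.3]
opening: 1.001
```

```bash
python3 -c "
from h import *
go((431.3,283.1,24),-11,40)"
```

```text
t 5.0 tcp [449.8 300.7 128.4] q [ 38.  34. 116. -82.  30.  34.] F [-0.8 -0.  -0.3] op 1.001
target [443.3 280.8   9.4] need shift/50 [-0.131 -0.398 -2.38 ] mm [  -6.5  -19.9 -119. ] rot/pi [ 0.0056 -0.0117  0.0086] deg [ 1.  -2.1  1.5]
```

Joint 4 is at its limit with this lean at this bearing. I'll use a 28° lean for B: as the bottom packer it still clears the case by about 20 mm.

```bash
python3 -c "
from h import *
go((431.3,283.1,24),-11,28)"
```

```text
t 5.0 tcp [449.8 300.7 128.4] q [ 38.  34. 116. -82.  30.  34.] F [-0.8 -0.  -0.3] op 1.001
target [440.1 281.4   7.2] need shift/50 [-0.195 -0.386 -2.424] mm [  -9.8  -19.3 -121.2] rot/pi [0.0192 0.0535 0.0078] deg [3.5 9.6 1.4]
```

Call:
{"op": "play_rows", "data": {
  "plan": [
    [[-0.05,-0.1,0,0.0048,0.0134,0.002,1],[-0.05,-0.1,0,0.0048,0.0134,0.002,1],[-0.05,-0.1,0,0.0048,0.0134,0.002,1],[-0.05,-0.086,0,0.0048,0.0134,0.002,1],[0,0,-0.3,0,0,0,1],[0,0,-0.3,0,0,0,1],[0,0,-0.2,0,0,0,1],[0,0,0,0,0,0,1]]
  ]
}}

```text
time_s: 5.8
position: [0.4391, 0.2803, 0.0878]
tcp_rot: [[-0.867, 0.193, 0.459], [0.17, 0.981, -0.091], [-0.468, -0.001, -0.884]]
force: [-0.8, 0.0, 0.3]
opening: 1.002
```

```bash
python3 -c "
from h import *
go((431.3,283.1,24),-11,28)"
```

```text
t 5.8 tcp [439.1 280.3  87.8] q [ 31.  35. 118. -72.  19.  20.] F [-0.8  0.   0.3] op 1.002
target [440.1 281.4   7.2] need shift/50 [ 0.019  0.022 -1.611] mm [  1.    1.1 -80.6] rot/pi [ 0.0001 -0.0006  0.0006] deg [ 0.  -0.1  0.1]
```

```bash
cat > kin.py <<'E'
from h import *
from scipy.optimize import least_squares
LO=np.array([-176.69,-43.24,12.49,-82,0,-163.58]);HI=np.array([176.69,126.21,139.97,262,151.66,163.58])
def fk(q,k):
    a1,d1,L2,e,L3,d6=k;r=lambda s,x:Ro.from_euler(s,x,degrees=True)
    A=r('z',q[0]);B=A*r('y',q[1]);C=B*r('y',q[2]);R=C*r('z',q[3])*r('y',q[4])
    p=A.apply([a1,0,d1])+B.apply([0,0,L2])+C.apply([e,0,L3])+R.apply([0,0,d6])
    return p,(R*r('z',q[5]+90)).as_matrix()
D=[([-87.29,30.224,82.088,0,67.689,-10.227],(140,-608.5,222)),([-35,15,109,0,56,66],(399.5,-147.1,222.3)),([22,19,119,-47,23,163],(452.9,210.9,201.9)),
([31,21,114,-45,30,72],(445,275.6,203.7)),([38,34,116,-82,30,34],(449.8,300.7,128.4))]
def fit():
    s=read_state();q0=np.array(s["joint_positions"]);p0=np.array(s["position"])*1000
    D2=D+[(q0,p0)];w=[.1,1,1,1,1,.1]
    f=lambda k:np.concatenate([(fk(q,k)[0]-p)/(10*v) for (q,p),v in zip(D2,w)]+[(k-[0,300,400,0,400,250])/1000])
    k=least_squares(f,[0,300,400,0,400,250.]).x
    return k,q0,np.abs(fk(q0,k)[1]-np.array(s["tcp_rot"])).max(),[np.linalg.norm(fk(q,k)[0]-p).round(1) for q,p in D2]
def ik(k,P,R,q0):
    def f(q):
        p,M=fk(q,k);return np.r_[(p-P)/10,(M-R).ravel()*20]
    s=least_squares(f,np.clip(q0,LO+.01,HI-.01),bounds=(LO,HI));return s.x,np.sqrt(2*s.cost)
E
python3 - <<'E'
from kin import *
k,q0,e,r=fit();print(k.round(1),e,r)
np.save("k.npy",k)
def scan(name,grip,psi,leans):
  for l in leans:
    P,R=tgt(grip,psi,l)
    for flip in(0,1):
        M=R@np.diag([-1,-1,1]) if flip else R
        out=set()
        for j4 in(0,-60,60,120,180,240):
          for j6 in(-90,90):
            b=np.degrees(np.arctan2(P[1],P[0]));q,c=ik(k,P,M,[b,40,110,j4,25,j6])
            if c<.1: out.add(tuple(q.round(0).astype(int).tolist()))
        print(name,l,flip,list(out)[:3])
scan("B",(431.3,283.1,24),-11,(20,24,28,34,40))
scan("A",(499,385.5,20),14,(28,34,40,45))
scan("placeB",(647-75,-9.9,36),0.9,(28,34,40))
scan("placeA",(647-75,-9.9,76),0.9,(28,34,40))
E
```

```text
[ 167.5 -141.2  482.7   11.5  225.1  -42.4] 5.551115123125783e-16 [np.float64(111.1), np.float64(125.0), np.float64(57.6), np.float64(54.0), np.float64(72.9), np.float64(2.1)]
B 20 0 [(32, 46, 127, 238, 16, 74)]
B 20 1 [(32, 46, 127, 238, 16, -106)]
B 24 0 [(31, 46, 126, 237, 19, 74)]
B 24 1 [(31, 46, 126, 237, 19, -106)]
B 28 0 [(31, 46, 125, 236, 22, 75)]
B 28 1 [(31, 46, 125, 236, 22, -105)]
B 34 0 [(31, 46, 124, 235, 27, 75)]
B 34 1 [(31, 46, 124, 235, 27, -105)]
B 40 0 [(30, 45, 123, 234, 32, 75)]
B 40 1 [(30, 45, 123, 234, 32, -105)]
A 28 0 [(37, 51, 96, -57, 12, -13)]
A 28 1 []
A 34 0 [(36, 51, 94, -78, 13, 7)]
A 34 1 []
A 40 0 []
A 40 1 []
A 45 0 [(36, 51, 92, 251, 16, 35)]
A 45 1 [(36, 51, 92, 251, 16, -145)]
placeB 28 0 [(-1, 46, 109, 166, 3, 103)]
placeB 28 1 [(-1, 46, 109, 166, 3, -77)]
placeB 34 0 [(-1, 46, 107, 173, 8, 96)]
placeB 34 1 [(-1, 46, 107, 173, 8, -84)]
placeB 40 0 [(-1, 46, 106, 175, 12, 94)]
placeB 40 1 [(-1, 46, 106, 175, 12, -86)]
placeA 28 0 [(-1, 42, 106, 11, 5, -102)]
placeA 28 1 [(-1, 42, 106, 11, 5, 78)]
placeA 34 0 [(-1, 42, 104, 72, 1, -164)]
placeA 34 1 [(-1, 42, 104, 86, 1, 2)]
placeA 40 0 [(-1, 42, 102, 165, 4, 104)]
placeA 40 1 [(-1, 42, 102, 165, 4, -76)]
```

```bash
sed -i 's/a1,d1,L2,e,L3,d6=k/a1,d1,L2,e,L3,d6,y0=k/; s/\[a1,0,d1\]/[a1,y0,d1]/; s/400,0,400,250\]/400,0,400,250,0]/; s/400,0,400,250.\]/400,0,400,250.,0]/' kin.py
cat > scan.py <<'E'
from kin import *
k,q0,e,r=fit();print(k.round(1),e,r,q0.round(0));np.save("k.npy",k)
def scan(name,grip,psi,leans):
  for l in leans:
    P,R=tgt(grip,psi,l)
    for flip in(0,1):
        M=R@np.diag([-1,-1,1]) if flip else R
        out=set()
        for j4 in(-60,0,60,120,180,240):
          for j6 in(-90,90):
            b=np.degrees(np.arctan2(P[1],P[0]))-10;q,c=ik(k,P,M,[b,40,110,j4,25,j6])
            if c<.1: out.add(tuple(q.round(0).astype(int).tolist()))
        print(name,l,flip,list(out)[:3])
if __name__=="__main__":
    scan("B",(431.3,283.1,24),-11,(0,20,24,28,34,40))
    scan("A",(499,385.5,20),14,(28,34,40,45))
    scan("placeB",(647-75,-9.9,36),0.9,(20,28,34,40))
    scan("placeA",(647-75,-9.9,76),0.9,(28,34,40))
E
python3 scan.py
```

```text
[  3.2 277.9 582.2 113.4 390.5 305.7 111.1] 5.551115123125783e-16 [np.float64(0.0), np.float64(3.5), np.float64(4.2), np.float64(6.7), np.float64(2.7), np.float64(0.1)] [ 31.  35. 118. -72.  19.  20.]
B 0 0 [(21, 43, 106, 0, 31, -58)]
B 0 1 [(21, 43, 106, 0, 31, 122)]
B 20 0 [(28, 44, 116, -69, 13, 16)]
B 20 1 [(28, 44, 116, -70, 13, -164)]
B 24 0 []
B 24 1 []
B 28 0 [(31, 46, 119, 252, 19, 57)]
B 28 1 [(31, 46, 119, 252, 19, -123)]
B 34 0 [(33, 48, 121, 240, 27, 72)]
B 34 1 [(33, 48, 121, 240, 27, -108)]
B 40 0 [(36, 51, 122, 234, 36, 81)]
B 40 1 [(36, 51, 122, 234, 36, -99)]
A 28 0 [(31, 47, 107, 262, 8, 23)]
A 28 1 [(31, 47, 107, 262, 8, -157)]
A 34 0 [(32, 49, 110, 222, 15, 65)]
A 34 1 [(32, 49, 110, 222, 15, -115)]
A 40 0 [(33, 51, 113, 210, 25, 78)]
A 40 1 [(33, 51, 113, 210, 25, -102)]
A 45 0 [(34, 53, 115, 205, 34, 83)]
A 45 1 [(34, 53, 115, 205, 34, -97)]
placeB 20 0 [(-15, 43, 112, 42, 8, -147)]
placeB 20 1 [(-15, 43, 112, 42, 8, 33)]
placeB 28 0 [(-16, 44, 118, 137, 12, 117)]
placeB 28 1 [(-16, 44, 118, 137, 12, -63)]
placeB 34 0 [(-17, 46, 121, 153, 23, 100)]
placeB 34 1 [(-17, 46, 121, 153, 23, -80)]
placeB 40 0 [(-19, 50, 125, 158, 35, 93)]
placeB 40 1 [(-19, 50, 125, 158, 35, -87)]
placeA 28 0 [(-16, 39, 117, 110, 8, 145)]
placeA 28 1 [(-16, 39, 117, 110, 8, -35)]
placeA 34 0 [(-17, 41, 121, 144, 18, 109)]
placeA 34 1 [(-17, 41, 121, 144, 18, -71)]
placeA 40 0 [(-19, 43, 125, 154, 29, 98)]
placeA 40 1 [(-19, 43, 125, 154, 29, -82)]
```

The fitted kinematics match to a few mm. They show that leaned poses need the other wrist branch (joint 4 near 150–240°). I'll work out a wrist-turning path up high, away from objects.

```bash
cat > path.py <<'E'
from kin import *
def rows(Q,k):
    prev=fk(Q[0],k)
    for i,q in enumerate(Q[1:]):
        c=fk(q,k);d=(c[0]-prev[0])/50;w=Ro.from_matrix(c[1]@prev[1].T).as_rotvec()/np.pi
        print([*d.round(2).tolist(),*w.round(3).tolist()],c[0].round(0).astype(int).tolist(),"deg",(np.linalg.norm(w)*180).round(1));prev=c
E
python3 - <<'E'
from path import *
k,q0,*_=fit()
P,R=tgt((431.3,283.1,130),-11,36);R=R@np.diag([-1,-1,1])
qe,c=ik(k,P,R,[33,40,115,240,27,-108]);print(qe.round(1),c)
N=30;Q=[q0+(qe-q0)*i/N for i in range(N+1)]
for i,q in enumerate(Q):
    q[4]=q[4]+4*np.sin(np.pi*i/N); q[1]-=14*np.sin(np.pi*i/N)
rows(Q,k)
E
```

```text
[  33.9   34.1  121.2  262.    24.5 -132.8] 0.5892668899984214
[-0.3, -0.04, 0.09, 0.014, 0.011, -0.03] [424, 278, 92] deg 6.3
[-0.33, 0.03, 0.08, 0.016, 0.012, -0.029] [407, 280, 97] deg 6.3
[-0.35, 0.11, 0.08, 0.018, 0.013, -0.027] [390, 286, 101] deg 6.4
[-0.35, 0.2, 0.09, 0.021, 0.014, -0.026] [373, 296, 105] deg 6.4
[-0.33, 0.27, 0.11, 0.023, 0.014, -0.024] [356, 309, 111] deg 6.5
[-0.31, 0.34, 0.13, 0.025, 0.014, -0.023] [341, 326, 117] deg 6.6
[-0.27, 0.4, 0.17, 0.027, 0.013, -0.022] [328, 346, 125] deg 6.7
[-0.21, 0.44, 0.2, 0.029, 0.012, -0.021] [317, 368, 136] deg 6.8
[-0.15, 0.47, 0.25, 0.03, 0.011, -0.021] [309, 391, 148] deg 6.9
[-0.08, 0.47, 0.29, 0.031, 0.009, -0.021] [305, 415, 162] deg 6.9
[-0.01, 0.46, 0.32, 0.031, 0.008, -0.021] [305, 438, 178] deg 6.9
[0.07, 0.42, 0.35, 0.031, 0.006, -0.022] [308, 459, 196] deg 6.9
[0.14, 0.37, 0.36, 0.03, 0.005, -0.023] [315, 478, 214] deg 6.9
[0.21, 0.31, 0.36, 0.029, 0.004, -0.025] [326, 493, 232] deg 6.9
[0.28, 0.23, 0.34, 0.027, 0.003, -0.026] [340, 505, 249] deg 6.9
[0.33, 0.14, 0.31, 0.025, 0.002, -0.028] [356, 512, 265] de
[... 231 characters left out ...]
, -0.035] [436, 493, 294] deg 6.8
[0.37, -0.31, -0.07, 0.011, 0.007, -0.035] [454, 478, 291] deg 6.8
[0.32, -0.37, -0.16, 0.008, 0.009, -0.036] [470, 459, 283] deg 6.9
[0.26, -0.43, -0.25, 0.006, 0.012, -0.036] [483, 438, 271] deg 6.9
[0.17, -0.47, -0.33, 0.003, 0.014, -0.036] [492, 414, 255] deg 7.0
[0.08, -0.49, -0.4, 0.002, 0.016, -0.036] [496, 390, 235] deg 7.1
[-0.02, -0.49, -0.45, 0.001, 0.019, -0.036] [495, 365, 212] deg 7.2
[-0.12, -0.48, -0.49, -0.0, 0.021, -0.035] [489, 341, 188] deg 7.3
[-0.22, -0.46, -0.51, -0.0, 0.022, -0.034] [478, 318, 163] deg 7.4
[-0.32, -0.42, -0.51, -0.0, 0.024, -0.033] [462, 297, 137] deg 7.4
[-0.4, -0.36, -0.5, 0.0, 0.025, -0.033] [442, 279, 113] deg 7.4
```

```bash
python3 - <<'E'
from path import *
k,q0,*_=fit()
for z in(24,60,80,100):
    P,R=tgt((431.3,283.1,z),-11,38);R=R@np.diag([-1,-1,1])
    qe,c=ik(k,P,R,[33,40,115,240,27,-108]);print(z,qe.round(1),round(c,2))
P,R=tgt((431.3,283.1,80),-11,38);R=R@np.diag([-1,-1,1]);qe,c=ik(k,P,R,[33,40,115,240,27,-108])
N=27;Q=[q0+(qe-q0)*i/N for i in range(N+1)]
for i,q in enumerate(Q): q[1]-=10*np.sin(np.pi*i/N)
rows(Q,k)
E
```

```text
24 [  35.1   49.9  121.7  235.2   32.7 -101.2] 0.0
60 [  35.1   44.6  121.9  242.4   30.  -109.6] 0.0
80 [  35.1   41.7  121.7  247.4   28.7 -115.3] 0.0
100 [  35.1   38.8  121.5  253.    27.6 -121.7] 0.0
[-0.37, -0.03, -0.02, 0.015, 0.015, -0.033] [421, 279, 87] deg 7.1
[-0.39, 0.05, -0.02, 0.017, 0.016, -0.032] [401, 281, 86] deg 7.1
[-0.39, 0.14, -0.01, 0.019, 0.016, -0.031] [382, 288, 85] deg 7.1
[-0.38, 0.22, 0.01, 0.021, 0.016, -0.03] [362, 299, 85] deg 7.2
[-0.36, 0.29, 0.03, 0.023, 0.016, -0.029] [345, 314, 87] deg 7.2
[-0.32, 0.36, 0.06, 0.025, 0.015, -0.028] [329, 332, 90] deg 7.3
[-0.26, 0.41, 0.1, 0.026, 0.015, -0.028] [316, 353, 95] deg 7.3
[-0.2, 0.45, 0.13, 0.027, 0.013, -0.027] [306, 375, 102] deg 7.4
[-0.13, 0.46, 0.17, 0.028, 0.012, -0.027] [299, 398, 110] deg 7.4
[-0.05, 0.46, 0.2, 0.028, 0.011, -0.028] [297, 421, 120] deg 7.4
[0.03, 0.44, 0.22, 0.028, 0.009, -0.029] [298, 443, 131] deg 7.4
[0.11, 0.4, 0.24, 0.027, 0.008, -0.029] [304, 463, 143] deg 7.4
[0.19, 0.34, 0.24, 0.026, 0.006, -0.031] [313, 480, 155] deg 7.4
[0.26, 0.27, 0.22, 0.025, 0.005, -0.032] [326, 4
[... 178 characters left out ...]
-0.037] [382, 507, 188] deg 7.3
[0.41, -0.12, 0.03, 0.014, 0.004, -0.038] [402, 501, 190] deg 7.3
[0.4, -0.22, -0.04, 0.011, 0.004, -0.039] [422, 490, 188] deg 7.4
[0.37, -0.32, -0.11, 0.008, 0.005, -0.04] [441, 474, 182] deg 7.4
[0.31, -0.41, -0.19, 0.004, 0.007, -0.041] [456, 454, 173] deg 7.5
[0.23, -0.49, -0.26, 0.001, 0.008, -0.042] [468, 430, 160] deg 7.6
[0.14, -0.55, -0.32, -0.001, 0.01, -0.042] [475, 402, 144] deg 7.8
[0.03, -0.59, -0.36, -0.004, 0.012, -0.042] [476, 372, 126] deg 7.9
[-0.1, -0.62, -0.4, -0.005, 0.014, -0.042] [471, 342, 106] deg 8.0
[-0.22, -0.62, -0.41, -0.007, 0.016, -0.041] [460, 311, 86] deg 8.1
[-0.35, -0.6, -0.41, -0.007, 0.019, -0.041] [443, 281, 65] deg 8.2
```

Call:
{"op": "play_rows", "data": {
  "plan": [
    [[-0.37,-0.03,0.1,0.015,0.015,-0.033,1],[-0.39,0.05,0.1,0.017,0.016,-0.032,1],[-0.39,0.14,0.1,0.019,0.016,-0.031,1],[-0.38,0.22,0.1,0.021,0.016,-0.03,1],[-0.36,0.29,0.03,0.023,0.016,-0.029,1],[-0.32,0.36,0.06,0.025,0.015,-0.028,1],[-0.26,0.41,0.1,0.026,0.015,-0.028,1],[-0.2,0.45,0.13,0.027,0.013,-0.027,1],[-0.13,0.46,0.17,0.028,0.012,-0.027,1],[-0.05,0.46,0.2,0.028,0.011,-0.028,1],[0.03,0.44,0.22,0.028,0.009,-0.029,1],[0.11,0.4,0.24,0.027,0.008,-0.029,1]]
  ]
}}

```text
time_s: 7.0
position: [0.3086, 0.4642, 0.1668]
tcp_rot: [[-0.214, 0.968, 0.127], [0.851, 0.121, 0.511], [0.479, 0.218, -0.85]]
force: [0.4, -0.0, -0.2]
opening: 1.001
```

```bash
python3 - <<'E'
from path import *
k,q0,*_=fit();print(k.round(1),q0.round(1),np.array(read_state()["position"])*1000)
P,R=tgt((431.3,283.1,75),-11,38);R=R@np.diag([-1,-1,1]);qe,c=ik(k,P,R,[33,40,115,240,27,-108])
N=16;Q=[q0+(qe-q0)*i/N for i in range(N+1)]
rows(Q,k)
E
```

```text
[  4.5 278.8 581.5 114.8 390.  305.  111.1] [ 33.1  24.9 117.8  60.   24.5 -30.4] [308.56809097 464.15138758 166.78328557]
[0.07, 0.36, 0.06, 0.025, 0.013, -0.026] [312, 482, 170] deg 6.9
[0.16, 0.3, 0.07, 0.024, 0.011, -0.028] [320, 497, 174] deg 6.9
[0.24, 0.23, 0.07, 0.022, 0.009, -0.03] [332, 508, 177] deg 6.9
[0.31, 0.15, 0.05, 0.019, 0.007, -0.032] [348, 516, 180] deg 6.9
[0.36, 0.05, 0.03, 0.017, 0.005, -0.034] [366, 518, 181] deg 6.9
[0.39, -0.05, -0.01, 0.014, 0.005, -0.036] [385, 516, 181] deg 6.9
[0.4, -0.15, -0.06, 0.011, 0.004, -0.037] [405, 509, 178] deg 7.0
[0.39, -0.25, -0.1, 0.008, 0.004, -0.038] [425, 496, 173] deg 7.1
[0.35, -0.34, -0.16, 0.005, 0.005, -0.039] [442, 479, 165] deg 7.2
[0.3, -0.43, -0.21, 0.002, 0.006, -0.04] [457, 458, 155] deg 7.3
[0.22, -0.51, -0.25, -0.001, 0.007, -0.04] [468, 432, 142] deg 7.4
[0.13, -0.57, -0.29, -0.004, 0.009, -0.04] [475, 404, 128] deg 7.5
[0.02, -0.61, -0.32, -0.006, 0.011, -0.04] [476, 373, 112] deg 7.6
[-0.1, -0.63, -0.34, -0.007, 0.013, -0.04] [471, 342, 95] deg 7.7
[-0.22, -0.62, -0.35, -0.008, 0.015, -0.04] [460, 311, 77] deg 7.8
[-0.34, -0.6, -0.35, -0.008, 0.017, -0.039] [443, 281, 60] deg 7.9
```

Call:
{"op": "play_rows", "data": {
  "plan": [
    [[0.07,0.36,0.06,0.025,0.013,-0.026,1],[0.16,0.3,0.07,0.024,0.011,-0.028,1],[0.24,0.23,0.07,0.022,0.009,-0.03,1],[0.31,0.15,0.05,0.019,0.007,-0.032,1],[0.36,0.05,0.03,0.017,0.005,-0.034,1],[0.39,-0.05,-0.01,0.014,0.005,-0.036,1],[0.4,-0.15,-0.06,0.011,0.004,-0.037,1],[0.39,-0.25,-0.1,0.008,0.004,-0.038,1],[0.35,-0.34,-0.16,0.005,0.005,-0.039,1],[0.3,-0.43,-0.21,0.002,0.006,-0.04,1],[0.22,-0.51,-0.25,-0.001,0.007,-0.04,1],[0.13,-0.57,-0.29,-0.004,0.009,-0.04,1]]
  ]
}}

```text
time_s: 8.2
position: [0.4754, 0.4014, 0.1259]
tcp_rot: [[0.656, 0.316, 0.686], [0.151, -0.945, 0.291], [0.74, -0.088, -0.667]]
force: [0.6, 0.4, 0.4]
opening: 1.004
```

```bash
python3 - <<'E'
from path import *
k,q0,*_=fit();print(k.round(1),q0.round(1),np.array(read_state()["position"])*1000)
P,R=tgt((431.3,283.1,75),-11,38);R=R@np.diag([-1,-1,1]);qe,c=ik(k,P,R,[33,40,115,240,27,-108]);print(qe.round(1),c)
N=5;Q=[q0+(qe-q0)*i/N for i in range(N+1)]
rows(Q,k)
E
```

```text
[  3.8 275.3 582.4 112.7 389.4 304.4 111. ] [ 33.9  38.2 121.1 197.5  28.  -91.4] [475.44071208 401.41153684 125.85505374]
[  35.    42.4  121.9  245.9   29.  -113.7] 2.7257612275590352e-14
[0.03, -0.47, -0.24, -0.005, 0.008, -0.033] [477, 378, 114] deg 6.1
[-0.05, -0.49, -0.26, -0.006, 0.009, -0.032] [474, 353, 101] deg 6.2
[-0.13, -0.5, -0.27, -0.006, 0.011, -0.032] [468, 329, 87] deg 6.2
[-0.21, -0.49, -0.27, -0.007, 0.013, -0.032] [457, 304, 74] deg 6.3
[-0.29, -0.47, -0.27, -0.007, 0.014, -0.032] [443, 281, 60] deg 6.3
```

Call:
{"op": "play_rows", "data": {
  "plan": [
    [[0.03,-0.47,-0.24,-0.005,0.008,-0.033,1],[-0.05,-0.49,-0.26,-0.006,0.009,-0.032,1],[-0.13,-0.5,-0.27,-0.006,0.011,-0.032,1],[-0.21,-0.49,-0.27,-0.007,0.013,-0.032,1],[-0.29,-0.47,-0.27,-0.007,0.014,-0.032,1],[0,0,0,0,0,0,1]]
  ]
}}

```text
time_s: 8.8
position: [0.4412, 0.2809, 0.0596]
tcp_rot: [[0.778, -0.187, 0.6], [-0.146, -0.982, -0.116], [0.612, 0.003, -0.791]]
force: [0.5, -0.2, 0.3]
opening: 1.001
```

```bash
sed -i 's/R=np.c_\[np.cross(n,z),n,z\]/R=np.c_[np.cross(-n,z),-n,z]/' h.py; python3 -c "
from h import *
go((431.3,283.1,24),-11,38)"
```

```text
t 8.8 tcp [441.2 280.9  59.6] q [  35.   42.  122.  246.   29. -114.] F [ 0.5 -0.2  0.3] op 1.001
target [442.8 280.9   9. ] need shift/50 [ 0.032 -0.    -1.011] mm [  1.6  -0.  -50.5] rot/pi [ 0.0006 -0.0018 -0.0013] deg [ 0.1 -0.3 -0.2]
```

Descend and grip.

Call:
{"op": "play_rows", "data": {
  "plan": [
    [[0.01,0,-0.25,0,0,0,1],[0.01,0,-0.25,0,0,0,1],[0.01,0,-0.25,0,0,0,1],[0,0,-0.2,0,0,0,1],[0,0,-0.04,0,0,0,1],[0,0,0,0,0,0,-1],[0,0,0,0,0,0,-1],[0,0,0,0,0,0,-1],[0,0,0,0,0,0,-1],[0,0,0,0,0,0,-1],[0,0,0,0,0,0,-1],[0,0,0,0,0,0,-1]]
  ]
}}

```text
time_s: 10.0
position: [0.4437, 0.2822, 0.0106]
tcp_rot: [[0.777, -0.183, 0.603], [-0.143, -0.983, -0.114], [0.613, 0.002, -0.79]]
force: [-1.1, 1.5, 2.2]
opening: 0.575
```

```bash
python3 -c "
from h import *
go((431.3,283.1,24),-11,38)"
```

```text
t 10.0 tcp [443.7 282.2  10.6] q [  35.   49.  122.  235.   32. -102.] F [-1.1  1.5  2.2] op 0.575
target [442.8 280.9   9. ] need shift/50 [-0.018 -0.027 -0.032] mm [-0.9 -1.4 -1.6] rot/pi [ 0.0005 -0.001  -0.0025] deg [ 0.1 -0.2 -0.5]
```

Gripped (50 mm opening). I'll check that the carrying path is reachable.

```bash
python3 - <<'E'
from path import *
k,q0,*_=fit();print(k.round(1),q0.round(1))
q=q0
for g,psi in [((432,283,70),-11),((440,200,90),-6),((445,100,90),-2),((450,50,90),.5),((455,-10,90),.5),((455,-10,60),.5),((490,-10,40),.5),((573,-10,37.6),.5)]:
    P,R=tgt(g,psi,38);q,c=ik(k,P,R,q);print(P.round(0),q.round(0),round(c,2))
E
```

```text
[  2.1 276.  583.6 112.7 390.7 305.7 111.1] [  35.    49.4  121.7  235.5   32.2 -102.2]
[443. 281.  55.] [  35.   43.  122.  245.   29. -113.] 0.0
[452. 199.  75.] [ 21.  41. 131. 212.  31. -97.] 0.0
[457. 100.  75.] [ -1.  43. 140. 181.  41. -90.] 0.07
[462.  50.  75.] [-12.  43. 140. 168.  39. -91.] 0.86
[467. -10.  75.] [-25.  43. 140. 156.  39. -92.] 0.8
[467. -10.  45.] [-25.  49. 140. 159.  45. -95.] 1.02
[502. -10.  25.] [-23.  52. 136. 160.  46. -95.] 0.0
[585. -10.  23.] [-18.  48. 124. 157.  30. -85.] 0.0
```

Call:
{"op": "play_rows", "data": {
  "plan": [
    [[0,0,0.15,0,0,0,-1],[0,0,0.35,0,0,0,-1],[0,0,0.4,0,0,0,-1],[0,0,0.4,0,0,0,-1],[0.2,-0.5,0,0,0,0.006,-1],[0.2,-0.7,0,0,0,0.008,-1],[0.2,-0.8,0,0,0,0.008,-1],[0.2,-0.8,0,0,0,0.008,-1],[0.2,-0.8,0,0,0,0.008,-1],[0.12,-0.8,0,0,0,0.008,-1],[0,-0.7,0,0,0,0.008,-1],[0,-0.5,0,0,0,0.006,-1]]
  ]
}}

```text
time_s: 11.2
position: [0.4968, 0.0137, 0.0753]
tcp_rot: [[0.789, -0.009, 0.614], [-0.004, -1.0, -0.011], [0.614, 0.006, -0.789]]
force: [1.4, 0.7, -2.9]
opening: 0.573
```

```bash
python3 -c "
from h import *
_,R=tgt((0,0,0),.5,38);g=np.array([500,-10,27])-19*R[:,2]
go(g,.5,38)
save('side','s2',(130,90,330,240),2)
save('top','t2',(150,110,350,260),2)
a=cv2.imread('pics/s2.png');b=cv2.imread('pics/t2.png');cv2.imwrite('pics/v2.png',np.hstack([a,b]))"
```

```text
t 11.2 tcp [496.8  13.7  75.3] q [-18.  42. 137. 163.  37. -90.] F [ 1.4  0.7 -2.9] op 0.573
target [500. -10.  27.] need shift/50 [ 0.065 -0.475 -0.966] mm [  3.2 -23.7 -48.3] rot/pi [ 0.0019 -0.0007  0.0058] deg [ 0.3 -0.1  1. ]
```

View pics/v2.png

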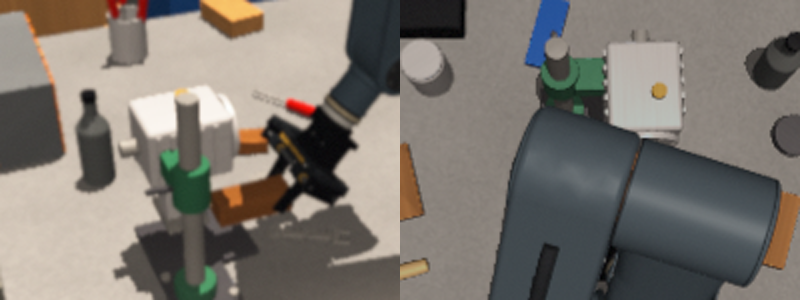

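Packer B is held level in front of the gap, with the case well clear of the gripper. I'll line it up, lower it, and slide it in part way.

Call:
{"op": "play_rows", "data": {
  "plan": [
    [[0.03,-0.24,0,0,0,0.003,-1],[0.03,-0.24,0,0,0,0.003,-1],[0,0,-0.25,0,0,0,-1],[0,0,-0.25,0,0,0,-1],[0,0,-0.25,0,0,0,-1],[0,0,-0.2,0,0,0,-1],[0,0,0,0,0,0,-1],[0.25,0,0,0,0,0,-1],[0.25,0,0,0,0,0,-1],[0.25,0,0,0,0,0,-1],[0,0,0,0,0,0,-1]]
  ]
}}

```text
time_s: 12.4
position: [0.5398, -0.0072, 0.0296]
tcp_rot: [[0.785, 0.013, 0.619], [0.015, -1.0, 0.002], [0.619, 0.008, -0.785]]
force: [0.0, -0.5, -2.4]
opening: 0.57
```

```bash
python3 -c "
from h import *
_,R=tgt((0,0,0),.5,38);g=np.array([585,-10,23.5])-19*R[:,2]
go(g,.5,38)"
```

```text
t 12.4 tcp [539.8  -7.2  29.6] q [-20.  49. 131. 160.  37. -90.] F [ 0.  -0.5 -2.4] op 0.57
target [585.  -10.   23.5] need shift/50 [ 0.903 -0.056 -0.123] mm [45.2 -2.8 -6.1] rot/pi [ 0.0024  0.0013 -0.0015] deg [ 0.4  0.2 -0.3]
```

Call:
{"op": "play_rows", "data": {
  "plan": [
    [[0.2,-0.03,-0.06,0,0,0,-1],[0.2,-0.03,0,0,0,0,-1],[0.2,0,0,0,0,0,-1],[0.2,0,0,0,0,0,-1],[0.1,0,0,0,0,0,-1],[0,0,0,0,0,0,-1],[0,0,-0.03,0,0,0,-1],[0,0,-0.03,0,0,0,-1],[0,0,0,0,0,0,-1]]
  ]
}}

```text
time_s: 13.3
position: [0.582, -0.0103, 0.0227]
tcp_rot: [[0.788, 0.011, 0.616], [0.012, -1.0, 0.003], [0.616, 0.005, -0.788]]
force: [-1.7, -0.0, 4.7]
opening: 0.568
```

```bash
python3 -c "
from h import *
_,R=tgt((0,0,0),.5,38);g=np.array([585,-10,23.5])-19*R[:,2]
go(g,.5,38)"
```

```text
t 13.3 tcp [582.  -10.3  22.7] q [-18.  48. 124. 158.  31. -86.] F [-1.7 -0.   4.7] op 0.568
target [585.  -10.   23.5] need shift/50 [0.06  0.007 0.016] mm [3.  0.3 0.8] rot/pi [ 0.0016  0.0001 -0.0008] deg [ 0.3  0.  -0.1]
```

Call:
{"op": "play_rows", "data": {
  "plan": [
    [[0,0,0,0,0,0,1],[0,0,0,0,0,0,1],[0,0,0,0,0,0,1],[0,0,0,0,0,0,1],[0,0,0,0,0,0,1],[-0.15,0,0.19,0,0,0,1],[-0.3,0,0.38,0,0,0,1],[-0.5,0,0.6,0,0,0,1],[-0.5,0,0.6,0,0,0,1],[0,0.5,0.4,0,0,0,1],[0,0.8,0.3,0,0,0.01,1],[0,0.9,0,0,0,0.01,1]]
  ]
}}

```text
time_s: 14.5
position: [0.5105, 0.0995, 0.1486]
tcp_rot: [[0.783, 0.073, 0.618], [0.061, -0.997, 0.04], [0.619, 0.006, -0.785]]
force: [1.8, 0.2, 1.2]
opening: 1.001
```

```bash
python3 - <<'E'
from path import *
go((499,385.5,80),14,38)
k,q0,*_=fit();print(q0.round(1))
q=q0
for z in(100,80,50,20):
    P,R=tgt((499,385.5,z),14,38);q,c=ik(k,P,R,q);print(P.round(0),q.round(0),round(c,2))
save('side','s3',(180,110,330,260),4)
E
```

```text
t 14.5 tcp [510.5  99.5 148.6] q [ -4.  28. 130. 163.  17. -80.] F [1.8 0.2 1.2] op 1.001
target [510.4 388.3  65. ] need shift/50 [-4.000e-03  5.776e+00 -1.672e+00] mm [-2.000e-01  2.888e+02 -8.360e+01] rot/pi [0.0017 0.0018 0.0546] deg [0.3 0.3 9.8]
[ -4.3  27.8 130.3 162.6  16.8 -80.2]
[510. 388.  85.] [  33.   40.  112.  234.   14. -128.] 0.0
[510. 388.  65.] [  33.   43.  112.  226.   16. -120.] 0.0
[510. 388.  35.] [  33.   46.  112.  218.   19. -112.] 0.0
[510. 388.   5.] [  33.   50.  112.  212.   22. -106.] 0.0
```

View pics/s3.png

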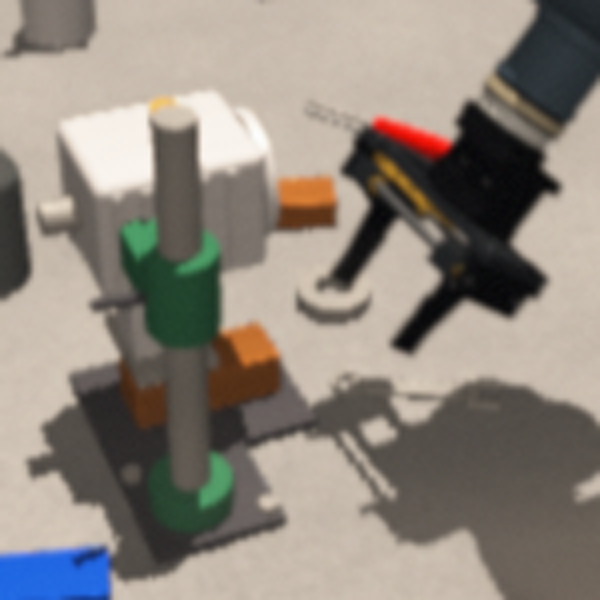

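B lies flat on the plate under the foot: its outer top corners are at crop (265,325) and (281,357), and its inner lower corner is at about (140,427). I'll check its position in the stand frame.

```bash
python3 - <<'E'
from h import *
S=lambda x,y:np.array((180+(x+.5)/4-.5,110+(y+.5)/4-.5))
def st(P,o=(647.3,-10),a=.88):
    a=np.radians(a);d=P[:2]-np.array(o);return np.array([np.cos(a)*d[0]+np.sin(a)*d[1],-np.sin(a)*d[0]+np.cos(a)*d[1]]).round(1)
for n,p,z in [("B out -y",(265,325),.054),("B out +y",(281,357),.054),("B in +y bottom",(140,427),.012),("B in+y top",(122,362),.054),("B out +y bottom",(283,390),.012),("plate front +y",(315,420),.012),("plate far -y",(71,377),.012)]:
    P=oz("side",S(*p),z);print(n,P.round(0),st(P))
E
```

```text
B out -y [545. -34.  54.] [-102.2  -22.9]
B out +y [549.  11.  54.] [-98.4  22.7]
B in +y bottom [676.   7.  12.] [28.8 16.3]
B in+y top [677. -32.  54.] [ 29.3 -22.8]
B out +y bottom [545.   7.  12.] [-102.1   19. ]
plate front +y [534.  54.  12.] [-112.4   65.3]
plate far -y [713. -78.  12.] [ 64.4 -68.5]
```

B's centre is at about x −36, y −1 mm in the stand frame, inside tolerance. Now for A.

Call:
{"op": "play_rows", "data": {
  "plan": [
    [[0,0.4,0,0,0,0.0046,1],[0,0.55,0,0,0,0.0046,1],[0,0.55,0,0,0,0.0046,1],[0,0.55,0,0,0,0.0046,1],[0,0.55,-0.1,0,0,0.0046,1],[0,0.55,-0.13,0,0,0.0046,1],[0,0.55,-0.13,0,0,0.0046,1],[0,0.5,-0.13,0,0,0.0046,1],[0,0.45,-0.13,0,0,0.0046,1],[0,0.4,-0.13,0,0,0.0046,1],[0,0.3,-0.13,0,0,0.0046,1],[0,0.2,-0.13,0,0,0.0046,1]]
  ]
}}

```text
time_s: 15.75
position: [0.5098, 0.3776, 0.095]
tcp_rot: [[0.763, 0.247, 0.598], [0.198, -0.969, 0.147], [0.615, 0.006, -0.788]]
force: [-0.2, -0.4, -0.4]
opening: 1.001
```

```bash
python3 - <<'E'
from h import *
go((499,385.5,23),14,38)
E
```

```text
t 15.75 tcp [509.8 377.6  95. ] q [  32.   39.  113.  234.   13. -129.] F [-0.2 -0.4 -0.4] op 1.001
target [510.4 388.3   8. ] need shift/50 [ 0.01   0.214 -1.74 ] mm [  0.5  10.7 -87. ] rot/pi [ 0.0018  0.0003 -0.0015] deg [ 0.3  0.1 -0.3]
```

Call:
{"op": "play_rows", "data": {
  "plan": [
    [[0,0.1,-0.3,0,0,0,1],[0.01,0.11,-0.35,0,0,0,1],[0,0,-0.4,0,0,0,1],[0,0,-0.35,0,0,0,1],[0,0,-0.2,0,0,0,1],[0,0,-0.1,0,0,0,1],[0,0,0,0,0,0,1],[0,0,0,0,0,0,1]]
  ]
}}

```text
time_s: 16.55
position: [0.5109, 0.3872, 0.0105]
tcp_rot: [[0.763, 0.245, 0.598], [0.196, -0.969, 0.147], [0.616, 0.006, -0.788]]
force: [0.3, 0.3, -0.2]
opening: 0.999
```

```bash
python3 - <<'E'
from h import *
go((499,385.5,23),14,38)
E
```

```text
t 16.55 tcp [510.9 387.2  10.5] q [  33.   49.  112.  213.   21. -107.] F [ 0.3  0.3 -0.2] op 0.999
target [510.4 388.3   8. ] need shift/50 [-0.011  0.022 -0.05 ] mm [-0.6  1.1 -2.5] rot/pi [ 0.0017  0.0004 -0.001 ] deg [ 0.3  0.1 -0.2]
```

Call:
{"op": "play_rows", "data": {
  "plan": [
    [[0,0.02,-0.05,0,0,0,1],[0,0,0,0,0,0,1],[0,0,0,0,0,0,-1],[0,0,0,0,0,0,-1],[0,0,0,0,0,0,-1],[0,0,0,0,0,0,-1],[0,0,0,0,0,0,-1],[0,0,0,0,0,0,-1],[0,0,0,0,0,0,-1]]
  ]
}}

```text
time_s: 17.45
position: [0.5107, 0.3884, 0.0077]
tcp_rot: [[0.763, 0.245, 0.598], [0.197, -0.969, 0.147], [0.615, 0.006, -0.788]]
force: [0.7, 0.2, 0.9]
opening: 0.571
```

```bash
python3 - <<'E'
from h import *
go((499,385.5,23),14,38)
E
```

```text
t 17.45 tcp [510.7 388.4   7.7] q [  33.   49.  112.  213.   21. -107.] F [0.7 0.2 0.9] op 0.571
target [510.4 388.3   8. ] need shift/50 [-0.007 -0.002  0.007] mm [-0.3 -0.1  0.4] rot/pi [ 0.0018  0.0003 -0.0011] deg [ 0.3  0.1 -0.2]
```

Call:
{"op": "play_rows", "data": {
  "plan": [
    [[0,0,0.15,0,0,0,-1],[0,0,0.4,0,0,0,-1],[0,0,0.6,0,0,0,-1],[0,0,0.6,0,0,0,-1],[0,-0.4,0,0,0,-0.006,-1],[0,-0.7,0,0,0,-0.007,-1],[-0.03,-0.8,0,0,0,-0.007,-1],[-0.03,-0.8,0,0,0,-0.007,-1],[-0.03,-0.8,0,0,0,-0.007,-1],[-0.03,-0.8,0,0,0,-0.007,-1],[-0.03,-0.8,0,0,0,-0.007,-1],[-0.03,-0.8,0,0,0,-0.007,-1]]
  ]
}}

```text
time_s: 18.65
position: [0.5016, 0.0924, 0.0947]
tcp_rot: [[0.786, 0.075, 0.614], [0.063, -0.997, 0.041], [0.616, 0.006, -0.788]]
force: [0.8, -0.8, -1.7]
opening: 0.574
```

Call:
{"op": "play_rows", "data": {
  "plan": [
    [[-0.03,-0.7,0,0,0,-0.007,-1],[0,-0.6,0,0,0,-0.007,-1],[0,-0.3,0,0,0,0,-1],[0,0,0,0,0,0,-1],[0,0,0,0,0,0,-1]]
  ]
}}

```text
time_s: 19.15
position: [0.5003, 0.0133, 0.0945]
tcp_rot: [[0.788, 0.03, 0.615], [0.028, -1.0, 0.014], [0.615, 0.007, -0.788]]
force: [0.0, 0.8, -0.6]
opening: 0.567
```

```bash
python3 -c "
from h import *
_,R=tgt((0,0,0),.7,38);g=np.array([500,-10,64])-19*R[:,2]
go(g,.7,38)
save('side','s4',(180,110,330,260),4)"
```

```text
t 19.15 tcp [500.3  13.3  94.5] q [-19.  38. 136. 156.  32. -86.] F [ 0.   0.8 -0.6] op 0.567
target [500. -10.  64.] need shift/50 [-0.005 -0.466 -0.61 ] mm [ -0.3 -23.3 -30.5] rot/pi [ 0.0021 -0.0001 -0.0058] deg [ 0.4 -0.  -1. ]
```

View pics/s4.png

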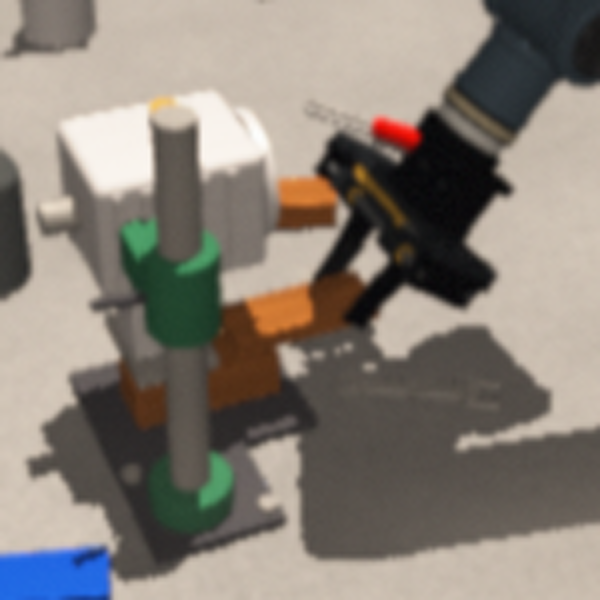

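A is held level over B, ahead of the gap, with its lower edge parallel to B's. I'll line it up and lower it to about 2 mm above B.

Call:
{"op": "play_rows", "data": {
  "plan": [
    [[0,-0.23,0,0.001,0,-0.003,-1],[0,-0.23,0,0.001,0,-0.003,-1],[0,0,-0.2,0,0,0,-1],[0,0,-0.2,0,0,0,-1],[0,0,-0.15,0,0,0,-1],[0,0,0,0,0,0,-1],[0,0,0,0,0,0,-1]]
  ]
}}

```text
time_s: 19.9
position: [0.5001, -0.0085, 0.0667]
tcp_rot: [[0.788, 0.014, 0.615], [0.01, -1.0, 0.009], [0.615, -0.001, -0.789]]
force: [-0.6, 0.2, -0.3]
opening: 0.574
```

```bash
python3 -c "
from h import *
_,R=tgt((0,0,0),.7,38);g=np.array([585,-10,64])-19*R[:,2]
go(g,.7,38)"
```

```text
t 19.9 tcp [500.1  -8.5  66.7] q [-23.  44. 136. 156.  38. -90.] F [-0.6  0.2 -0.3] op 0.574
target [585. -10.  64.] need shift/50 [ 1.698 -0.03  -0.054] mm [84.9 -1.5 -2.7] rot/pi [-0.0002 -0.0003 -0.0005] deg [-0.  -0.  -0.1]
```

Call:
{"op": "play_rows", "data": {
  "plan": [
    [[0.08,-0.03,-0.05,0,0,0,-1],[0.12,0,0,0,0,0,-1],[0.12,0,0,0,0,0,-1],[0.12,0,0,0,0,0,-1],[0.12,0,0,0,0,0,-1],[0.12,0,0,0,0,0,-1],[0,0,0,0,0,0,-1]]
  ]
}}

```text
time_s: 20.6
position: [0.5356, -0.011, 0.0647]
tcp_rot: [[0.787, 0.013, 0.617], [0.01, -1.0, 0.008], [0.617, 0.0, -0.787]]
force: [0.8, 0.2, -0.6]
opening: 0.568
```

```bash
python3 -c "
from h import *
_,R=tgt((0,0,0),.7,38);g=np.array([585,-10,64])-19*R[:,2]
go(g,.7,38)"
```

```text
t 20.6 tcp [535.6 -11.   64.7] q [-21.  43. 131. 155.  32. -86.] F [ 0.8  0.2 -0.6] op 0.568
target [585. -10.  64.] need shift/50 [ 0.988  0.02  -0.014] mm [49.4  1.  -0.7] rot/pi [ 0.0001  0.0006 -0.0002] deg [ 0.   0.1 -0. ]
```

Call:
{"op": "play_rows", "data": {
  "plan": [
    [[0.12,0,-0.01,0,0,0,-1],[0.12,0,0,0,0,0,-1],[0.12,0.01,0,0,0,0,-1],[0.12,0.01,0,0,0,0,-1],[0.12,0,0,0,0,0,-1],[0.12,0,0,0,0,0,-1],[0,0,0,0,0,0,-1]]
  ]
}}

```text
time_s: 21.3
position: [0.5716, -0.01, 0.0642]
tcp_rot: [[0.787, 0.013, 0.617], [0.01, -1.0, 0.008], [0.617, 0.0, -0.787]]
force: [-1.1, -0.1, -0.7]
opening: 0.568
```

```bash
python3 -c "
from h import *
_,R=tgt((0,0,0),.7,38);g=np.array([585,-10,64])-19*R[:,2]
go(g,.7,38)"
```

```text
t 21.3 tcp [571.6 -10.   64.2] q [-19.  42. 125. 153.  26. -81.] F [-1.1 -0.1 -0.7] op 0.568
target [585. -10.  64.] need shift/50 [ 0.268  0.    -0.003] mm [13.4  0.  -0.2] rot/pi [ 0.0001  0.0005 -0.0001] deg [ 0.   0.1 -0. ]
```

Call:
{"op": "play_rows", "data": {
  "plan": [
    [[0.12,0,0,0,0,0,-1],[0.12,0,0,0,0,0,-1],[0.06,0,0,0,0,0,-1],[0,0,0,0,0,0,-1],[0,0,-0.02,0,0,0,-1],[0,0,-0.02,0,0,0,-1],[0,0,-0.01,0,0,0,-1],[0,0,0,0,0,0,-1]]
  ]
}}

```text
time_s: 22.1
position: [0.585, -0.0098, 0.0618]
tcp_rot: [[0.788, 0.012, 0.616], [0.009, -1.0, 0.008], [0.616, -0.0, -0.788]]
force: [-2.6, -0.7, 4.8]
opening: 0.572
```

```bash
python3 -c "
from h import *
_,R=tgt((0,0,0),.7,38);g=np.array([585,-10,62])-19*R[:,2]
go(g,.7,38)"
```

```text
t 22.1 tcp [585.   -9.8  61.8] q [-18.  42. 123. 152.  25. -79.] F [-2.6 -0.7  4.8] op 0.572
target [585. -10.  62.] need shift/50 [ 0.001 -0.005  0.005] mm [ 0.  -0.2  0.2] rot/pi [-0.0002  0.0001  0.    ] deg [-0.  0.  0.]
```

Contact comes at the expected height, so I'll release and back out along the tool axis.

Call:
{"op": "play_rows", "data": {
  "plan": [
    [[0,0,0,0,0,0,1],[0,0,0,0,0,0,1],[0,0,0,0,0,0,1],[0,0,0,0,0,0,1],[0,0,0,0,0,0,1],[-0.15,0,0.19,0,0,0,1],[-0.3,0,0.38,0,0,0,1],[-0.5,0,0.6,0,0,0,1],[-0.5,0,0.3,0,0,0,1],[0,0,0,0,0,0,1]]
  ]
}}

```text
time_s: 23.1
position: [0.5087, -0.0089, 0.1362]
tcp_rot: [[0.79, 0.012, 0.614], [0.009, -1.0, 0.008], [0.614, -0.0, -0.79]]
force: [-0.5, 0.3, -0.3]
opening: 1.0
```

```bash
python3 -c "
from h import *
go((500,0,100),.7,38)
save('side','s5',(180,110,330,260),4)"
```

```text
t 23.1 tcp [508.7  -8.9 136.2] q [-22.  30. 133. 141.  22. -72.] F [-0.5  0.3 -0.3] op 1.0
target [5.117e+02 1.000e-01 8.500e+01] need shift/50 [ 0.06   0.181 -1.024] mm [  3.    9.1 -51.2] rot/pi [-0.0001 -0.0008  0.0001] deg [-0.  -0.2  0. ]
```

View pics/s5.png

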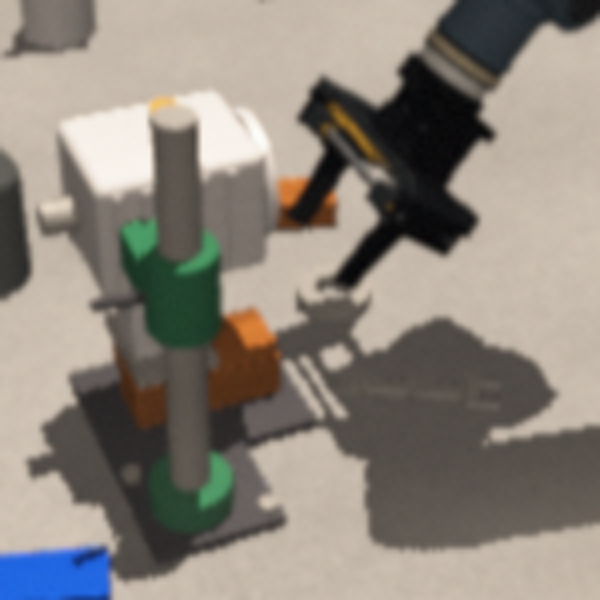

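```bash
python3 - <<'E'
from h import *
S=lambda x,y:np.array((180+(x+.5)/4-.5,110+(y+.5)/4-.5))
def st(P,o=(647.3,-10),a=.88):
    a=np.radians(a);d=P[:2]-np.array(o);return np.array([np.cos(a)*d[0]+np.sin(a)*d[1],-np.sin(a)*d[0]+np.cos(a)*d[1]]).round(1)
for n,p,z in [("A out -y",(263,311),.072),("A out +y",(279,344),.072),("B out +y bottom",(281,387),.012),("B in +y bottom",(140,427),.012)]:
    print(n,st(oz("side",S(*p),z)))
a=cv2.imread("pics/s3_raw.png").astype(int);b=cv2.imread("pics/s5_raw.png").astype(int)
d=np.abs(a-b).max(2)[125:180,190:246]; print("case/foot image change >40:",(d>40).sum())
a=cv2.imread("pics/s0_raw.png").astype(int);d=np.abs(a-b).max(2)[130:180,194:245];print("vs start",(d>40).sum())
E
```

```text
A out -y [-99.6 -20.9]
A out +y [-95.1  25.9]
B out +y bottom [-102.    14.7]
B in +y bottom [28.8 16.3]
case/foot image change >40: 0
vs start 0
```

Both packers are in the gap, and the case and column pixels are unchanged from the start. I'll move the arm aside and check the outer ends against the plate's front edge in the top view.

Call:
{"op": "play_rows", "data": {
  "plan": [
    [[0,0.3,0.3,0,0,0,1],[0,0.6,0.3,0,0,0.005,1],[0,0.7,0,0,0,0.005,1],[0,0.7,0,0,0,0.005,1],[0,0.7,0,0,0,0.005,1],[0,0.7,0,0,0,0.005,1],[0,0.7,0,0,0,0.005,1],[0,0.7,0,0,0,0.005,1],[0,0.6,0,0,0,0.005,1],[0,0.4,0,0,0,0.005,1],[0,0,0,0,0,0,1]]
  ]
}}

```text
time_s: 24.25
position: [0.5162, 0.2532, 0.1656]
tcp_rot: [[0.777, 0.133, 0.615], [0.107, -0.991, 0.08], [0.62, 0.003, -0.784]]
force: [0.3, -0.7, -0.3]
opening: 0.999
```

```bash
python3 -c "
from h import *
im=capture('top');cv2.imwrite('pics/t6_raw.png',im[...,::-1]);s=capture('side');cv2.imwrite('pics/s6_raw.png',s[...,::-1])
f=lambda i,x,y,w,h,k:cv2.resize(i[y:y+h,x:x+w],None,fx=k,fy=k,interpolation=cv2.INTER_CUBIC)
z=np.zeros((600,800,3),np.uint8);a=f(im,235,165,70,50,6);z[:300,:420]=a;b=f(s,195,170,80,62,6)[:372,:380];z[:b.shape[0],420:420+b.shape[1]]=b
c=f(im,100,100,310,170,1.25);z[380:380+c.shape[0],:c.shape[1]]=c
cv2.imwrite('pics/v6.png',z[...,::-1])"
```

```text
(no output)
```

View pics/v6.png

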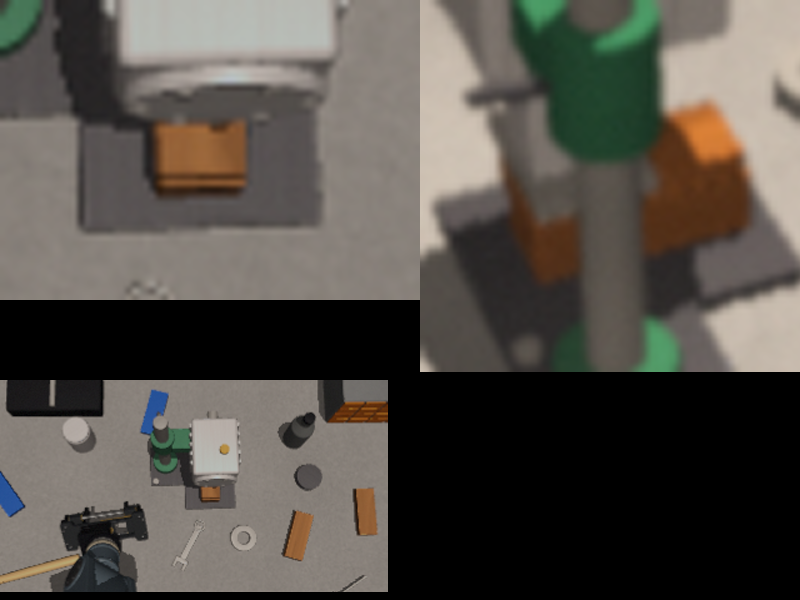

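```bash
python3 - <<'E'
from h import *
T=lambda x,y:np.array((235+(x+.5)/6-.5,165+(y+.5)/6-.5))
P=lambda p,z:onz("top",*T(*p),z)*1000
f=(P((80,230),.012)+P((320,228),.012))/2; print("front mid",f.round(1), P((80,230),.012).round(0),P((320,228),.012).round(0))
for n,p,z in [("A out L",(155,178),.072),("A out R",(246,177),.072),("B out L",(155,193),.04),("B out R",(245,189),.054)]:
    print(n,(P(p,z)-f+[-115,0,0]).round(1)[:2])
a=cv2.imread("pics/t0_raw.png").astype(int);b=cv2.imread("pics/t6_raw.png").astype(int)
for n,(x0,y0,x1,y1) in dict(case=(250,130,295,175),oil=(325,120,355,155),tin=(148,128,175,160),bearing=(282,215,308,238),wrench=(235,210,265,252),pulley=(333,165,360,190)).items():
    print(n,(np.abs(a-b).max(2)[y0:y1,x0:x1]>40).sum())
E
```

```text
front mid [533.6 -10.8  12. ] [534.  59.  12.] [533. -81.  12.]
A out L [-94.6  28.3]
A out R [-94.6 -22.7]
B out L [-98.   27.1]
B out R [-98.4 -23.4]
case 0
oil 0
tin 0
bearing 0
wrench 0
pulley 0
```

```bash
python3 -c "
from rig import *
s=read_state();print(s['time_s'],s['qvel'],s['force']);print(hand_in())"
```

```text
24.35 [-1.35667607 -0.40811928  0.97751241 -0.34026912 -0.12291339 -0.23894074] [ 0.49820631 -0.02252602 -0.18440432]
the job is handed in; nothing more can be done
None
```

I slid the 42 mm packer in flat on the base plate, put the 18 mm packer on top of it, and handed the job in at 24.4 s with the gripper open and clear.

**Position:** Measured in the top view against the plate's front edge, both packers are square and well inside tolerance.

| Packer | Centre x (mm) | Allowed x (mm) | Centre y (mm) | Allowed y (mm) |
|---|---|---|---|---|
| 42 mm | −33 | −45 to −15 | +2 | ±12 |
| 18 mm | −30 | −45 to −15 | +3 | ±12 |

The side view put them 2–3 mm further out (about −36 and −32 mm), still inside.

**Height:** Each packer touched down within 0.2 mm of its expected height, and I felt no contact with the foot while sliding them in.

**Daylight:** The daylight below the foot is estimated, not measured directly. The case top gave a gap of about 64 mm and the foot's corner about 67 mm. With 60 mm of packers, that leaves roughly 4–7 mm.

**Foot and other parts:** The case, oil bottle, tin, bearing, wrench and pulley showed no change between the first and last top pictures. I did not compare the hammer or screwdriver by pixels, and no unexpected force showed while moving.

My first grasp attempts ran into joint limits, so I took a different wrist path. This cost about 6 s and disturbed nothing.

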